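# Zero the readout with its stylus and lay the measuring kit in the sloping gauge tray

## Task

Close down this measuring job: with the tip of the stylus press the small recessed zero button on the front of the digital readout fully in and let it spring back. Lay the stylus, the plug gauge and the micrometer each flat in its own shaped compartment of the sloping gauge tray, the stylus tip and the plug gauge's green end towards the upper edge and the micrometer's thimble towards the lower edge. Set them down without dropping them and leave everything else on the plate where it is.

Things in the scene. Friction and masses are not known exactly. Their poses are not given: they have to be found in the camera images.
- stylus_centre (a point): Loose reset stylus lying flat, 140 mm long, 45 g: octagonal aluminium barrel 11 mm across flats, thin steel nose, white tip. Point half-way along and half-way up. y runs along it towards the tip: barrel y -65 to +28 mm (black cap to -70), cone to 37, nose 5 mm in diameter to 56, white tip 4.4 mm in diameter to +70. z up at the start.
- stylus_tip (a point): End of the stylus's white tip, on its axis; same axes as stylus_centre.
- plug_centre (a point): Loose go / no-go plug gauge lying on the plate, 118 mm long, about 0.15 kg: dark handle 15 mm in diameter from y -43 to +27 mm, bright ends 21 mm in diameter. Point half-way along, on its axis, 10.5 mm above what it lies on. y runs along it to the green-ringed, longer end (y 27 to 59 mm); the red-ringed end is at y -45 to -59 mm. It may roll.
- plug_green_end (a point): Centre of the plug gauge's green (longer) end face, y = +59 mm from plug_centre; same axes.
- micrometer_centre (a point): Loose outside micrometer lying flat, 46 x 128 x 17 mm, about 0.2 kg: green C frame 10 mm thick, bright round thimble. Point at the outline's centre, 8.5 mm above its underside. y runs from the thimble's end (-64 mm) to the frame's far end (+64), z up. Thimble, 17 mm in diameter, on the line x = +15 from y -52 to -22; thinner sleeve on to y -4; frame y -4 to 64, x -23 to 21.
- micrometer_thimble (a point): A good place to grip the micrometer: on the thimble's axis at x = +15, y = -27 mm from micrometer_centre, 8.5 mm above its underside; same axes.
- tray_insert: Dark insert, 188 x 218 mm, of the fixed sloping gauge tray. Origin near its middle on the compartments' floor, 58 mm above the plate. x runs up the slope (25 degrees from level), y level to the left, z is the slope's normal. Floor z = 0, top face and rim z = 9 to 10 mm. A finger trough as deep as the compartments, x -34 to +18, y -102 to +102 mm, crosses them all, for fingers beside the parts.
- nest_stylus (a point): Place of stylus_centre when the stylus lies in its compartment, 5.5 mm above the floor; axes of tray_insert, stylus y along tray x. Compartment in the tray's frame (mm): x -72 to 36, 18 wide about y = 62, then 12 wide to x = 78 for the nose. This point is x 3, y 62; the stylus can slide 5 mm either way.
- nest_plug (a point): Place of plug_centre when the plug gauge lies in its compartment, 10.5 mm above the floor; axes of tray_insert, plug y along tray x. Compartment in the tray's frame (mm): x -66 to 62, 27 wide about y = 12, with a green mark beyond its upper end and a red one beyond its lower. This point is x -2, y 12.
- nest_micrometer (a point): Place of micrometer_centre when it lies in its compartment, 8.5 mm above the floor; axes of tray_insert, micrometer y along tray x (so its x is opposite to tray y). Compartment in the tray's frame (mm): thimble channel x -53 to 8, y -78 to -52; frame hollow x 8 to 87, y -78 to -22. This point is x 17, y -50.
- readout: Digital readout (fixed): light grey case 144 mm wide, about 96 mm high, its dark front leaning back 25 degrees from upright: blank display, under it four keys and, lower right, the recessed blue zero button. Origin under its middle; x to its back, y to its left.
- button_mouth (a point): Centre of the zero button's recess, level with the readout's front face, about 36 mm above the plate. z points straight out of the face (towards the robot and 25 degrees upward), x up the face, y level. Recess 13 mm in diameter; the button in it, 10.6 mm in diameter, at rest lies 4 mm below the face.
- zero_button (a joint): Zero button: 0 at rest, grows as it is pressed in, to 0.004 m; it springs back. Pressing starts at about 2 N and takes about 4 N fully in.
- stylus: The stylus as a whole; origin on its underside, axes as stylus_centre.
- plug_gauge: The plug gauge as a whole; origin on its underside.
- micrometer: The micrometer as a whole; origin on its underside.
- stepped_shaft: Bystander, loose: bright stepped shaft standing upright, 34 mm in diameter, 87 mm high.
- flange_part: Bystander, loose: round flange, 70 mm in diameter, 31 mm high.
- engineer_square: Bystander, loose: engineer's square lying flat, 100 x 92 x 17 mm.

How it is judged:
On the way:
1. the zero button is pressed fully in (3 mm or more) by the stylus (value of joint zero_button above 0.003 m and contact force between stylus and readout above 0.5 N), for 0.1 s.
At the end, for the whole second after the job is handed in: Button sprung back; each part at rest, flat and the right way round in its compartment: centre within 8 mm along the slope, 5 mm across (micrometer 7), 4 mm in height; axes within 0.1 rad; stylus tip and green end uppermost, thimble lowermost (x of stylus_centre in the frame of tray_insert between -0.005 and 0.011 m and y of stylus_centre in the frame of tray_insert between 0.057 and 0.067 m and z of stylus_centre in the frame of tray_insert between 0.0015 and 0.0095 m and angle between the y axis of each of stylus_centre, plug_centre, micrometer_centre and the x axis of tray_insert, either way round below 0.1 rad and x of plug_centre in the frame of tray_insert between -0.01 and 0.006 m and y of plug_centre in the frame of tray_insert between 0.007 and 0.017 m and z of plug_centre in the frame of tray_insert between 0.0065 and 0.0145 m and x of micrometer_centre in the frame of tray_insert between 0.009 and 0.025 m and y of micrometer_centre in the frame of tray_insert between -0.057 and -0.043 m and z of micrometer_centre in the frame of tray_insert between 0.0045 and 0.0125 m and angle between the z axis of micrometer_centre and the z axis of tray_insert, either way round below 0.1 rad and x of stylus_tip in the frame of tray_insert above 0.05 m and x of plug_green_end in the frame of tray_insert above 0.03 m and x of micrometer_thimble in the frame of tray_insert below 0 m and linear speed of each of stylus, plug_gauge, micrometer below 0.02 m/s and value of joint zero_button below 0.001 m); the robot touches nothing.
It fails at once if another thing on the plate is knocked or shifted by more than 15 mm (distance of any of stepped_shaft, flange_part, engineer_square from where it was at the start of the episode above 0.015 m).
It fails at once if the stylus, the plug gauge or the micrometer is dropped (falls freely faster than 0.7 m/s, about 25 mm) ((linear speed of stylus above 0.7 m/s and contact force between the fingers and stylus below 0.05 N) or (linear speed of plug_gauge above 0.7 m/s and contact force between the fingers and plug_gauge below 0.05 N) or (linear speed of micrometer above 0.7 m/s and contact force between the fingers and micrometer below 0.05 N)).
It also fails if it takes over 72 s, if anything falls off the work surface, if the arm or the gripper's body presses on something with over 40 N, if the wrist force passes 120 N, or if a joint passes its speed limit or range.

## Robot

A 7-joint arm with a two-finger parallel gripper is mounted at the origin on a cart in front of the work surface, level with it; the furniture and walls round the work are solid. World frame = base frame: x ahead of the robot, y to its left, z up, the work surface at z = 0. Lengths are in m, angles in rad, forces in N, time in s.
With the tool pointing down it reaches from about 0.4 to 0.85 m from the base axis. Payload 4.5 kg.
Tool frame: the origin (TCP) lies on the centre line of the jaws, within the pads' length; the fingertips stand r.tips_ahead ahead of it and the grasp point (between the pads) is the TCP (r.tips_ahead is the distance from the TCP to the fingertips, in m); z points along the fingers, y is the direction in which the jaws open and shut (so a half turn about z gives the same grasp; the last joint's range is limited). The gripper opens to 88 mm and grips with 3 to 60 N. Pads are 18 mm wide; open, the fingers measure 123 mm over their backs; the gripper's body (75 mm by 187 mm) begins 45 mm behind the grasp point.
Start: joints at [-1.099, 0.689, -0.195, 1.565, 0.157, 0.902, -0.215], TCP at [0.265, 0.566, 0.258] pointing down, gripper open.
Joint ranges: [-3.01, 3.01], [-0.46, 2.08], [-1.47, 1.51], [0.13, 2.56], [-1, 4.14], [0.04, 2.09], [-2.66, 2.66]. Speed limits (rad/s): [2.57, 2.57, 3.14, 3.14, 3.14, 3.14, 3.14].

## Interface

Orientations are given as a unit quaternion [x, y, z, w].
In Python, from plant import r gives the robot as it stands.
- The arm moves only by the shell command python3 -m inch 'ROWS' [FORCE]. ROWS is JSON, a list of rows, each a list of 5 numbers: the shift along the world's x, y, z in units of 25 mm (1.0 is 25 mm), then the turn about the world's z in units of 6 degrees (1.0 is 6 degrees), then the finger opening in mm, from 0 to 88.1. A call has 1 to 5 rows; each row shifts and turns the commanded pose from where the row before left it; what a row does not reach is not made up. A row lasts 1/10 s, in which the tool goes at most 50 mm and 8.59 degrees, less where a joint would pass 70% of its speed; a pose out of reach is approached as far as the arm can. A call is refused whole if a number of a shift passes 1 or a number of a turn 1, either way. A call with a gripper value outside its range is refused whole. The fingers move at their own pace and stop on an object; FORCE is the grip in N (left out, the last holds). Time passes only in rows, so rows that do not move let the fingers close. It gives the time, the measured TCP pose, the force and the opening at its end, in the units of the state.
- r.get_state(): the state, without advancing time (a new reading comes with each control period).
- r.snapshot(name): name is "scene" or "top" or "wrist"; returns a dict with "pixels" (400x640x3 uint8, red, green, blue), "range_z" (400x640 float32, m along the optical axis (not along the pixel's ray), 0 where there is no reading), "K" (3x3 intrinsics, pixels), "position" and "attitude" of the camera in the world. Camera axes: x right, y up, looking along -z (the intrinsics and any distortion apply to the point x, -y, -z); pixel columns grow to the right and rows downward; lengths in m; the calibration is good to about 2 mm. The wrist camera is an equidistant fisheye: a pixel r from the principal point sees the ray r / f radians off the axis. A picture is of the moment at which its call begins.
- r.finish_job(): hands the job in, once; it reports no verdict.
The state is a dict: "clock": time; "q": joint angles; "qd": joint speeds; "joint_torque": joint torques, N m; "tool_pos": TCP position; "eef_rot": TCP orientation; "contact_force": force on the tool from outside, world axes, zero at the start; "moment": the same for the moment, N m; "opening": opening from 0.0 (shut) to 1.0 (fully open).
Only numpy, scipy, OpenCV 4.12 (cv2) and the standard library are available. Lean on these libraries where they do the work, as an engineer would, in place of code of your own. Each camera call takes 0.05 s, during which the arm holds its last target. There are 200 camera calls.

## Working session

There is one attempt and no reset: what is moved stays moved. The work goes in short steps, Python scripts to look and compute and a shell command to move; the robot and the scene stay as the last step left them, time stands still between calls to the robot, and variables do not carry over. Pictures are saved under pics/ and viewed, about 8 in all and at most 12, crops included, and the job is handed in when it is done.

```bash
ls; mkdir -p pics; cat > h.py <<'E'
import numpy as np, cv2
from scipy.spatial.transform import Rotation as R
from plant import r
def snap(name,tag):
    s=r.snapshot(name); np.savez(f'pics/{tag}.npz',**{k:np.asarray(v) for k,v in s.items()})
    cv2.imwrite(f'pics/{tag}.png',cv2.cvtColor(s['pixels'],cv2.COLOR_RGB2BGR)); return s
def load(tag): return dict(np.load(f'pics/{tag}.npz'))
def rot(a):
    a=np.asarray(a,float); return a if a.shape==(3,3) else R.from_quat(a).as_matrix()
def ray(s,u,v,fish=False):
    K=s['K']; x=(u-K[0,2])/K[0,0]; y=(v-K[1,2])/K[1,1]
    if fish:
        t=np.hypot(x,y); k=np.sin(t)/t if t>1e-9 else 1; d=np.array([x*k,-y*k,-np.cos(t)])
    else: d=np.array([x,-y,-1.])
    return np.asarray(s['position'],float), rot(s['attitude'])@d
def plane(s,u,v,z,fish=False):
    p,d=ray(s,u,v,fish); return p+d*(z-p[2])/d[2]
def depthpt(s,u,v,fish=False):
    p,d=ray(s,u,v,fish); dc=rot(s['attitude']).T@d; return p+d*(s['range_z'][int(round(v)),int(round(u))]/-dc[2])
E
python3 - <<'E'
from h import *
a=r.get_state(); print(a, r.tips_ahead)
for n in('scene','top','wrist'):
    s=snap(n,n+'0'); print(n,s['K'],s['position'],s['attitude'])
t=cv2.imread('pics/top0.png');c=cv2.imread('pics/scene0.png')
E
```

```text
pics
{'clock': 0.0, 'q': array([-1.09920825,  0.68996822, -0.19451175,  1.56632125,  0.1573561 ,
        0.90250371, -0.21509031]), 'qd': array([ 3.07541051e-04,  4.75275347e-05,  1.12756795e-03,  1.29480472e-03,
        5.31959220e-04, -3.56632688e-04, -2.93748337e-04]), 'joint_torque': array([-3.40578772e-04, -5.27562046e+01, -1.26696356e+00, -1.53431010e+01,
       -5.26156614e-02,  6.32193260e-03,  1.52779421e-04]), 'tool_pos': array([0.26476852, 0.56550126, 0.25692587]), 'eef_rot': array([ 2.17089393e-01,  9.76151311e-01, -8.95221780e-04, -1.08332354e-04]), 'contact_force': array([-0.03926652,  0.17777778, -0.27390912]), 'moment': array([ 0.06196874, -0.00253638,  0.04968987]), 'opening': 0.9965688911038358} 0.019
scene [[439.34035224   0.         319.03426354]
 [  0.         439.34035224 197.54218143]
 [  0.           0.           1.        ]] [-0.29263873 -0.37060592  0.93012522] [ 0.33382002 -0.20784926 -0.46599967  0.79259522]
top [[408.87307068   0.         316.23121994]
 [  0.         408.87307068 196.95404432]
 [  0.           0.           1.        ]] [0.32750849 0.02395849 1.24809131] [ 0.0533505  -0.05254096 -0.69540316  0.71470806]
wrist [[309.70691629   0.         316.92734902]
 [  0.         309.70691629 193.8678369 ]
 [  0.           0.           1.        ]] [0.19251467 0.59950707 0.38488917] [-0.12941708 -0.08235198  0.53035618  0.83378156]
```

View pics/top0.png

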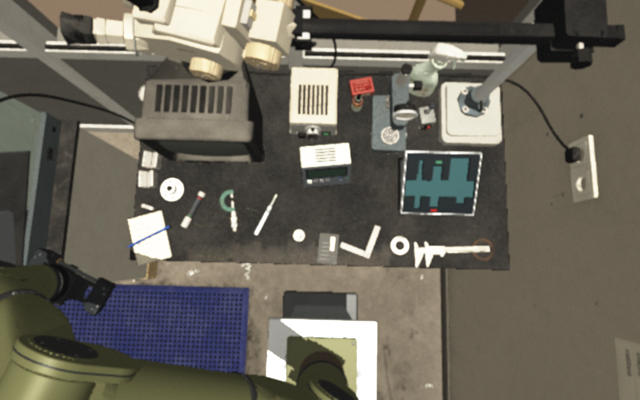

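View pics/scene0.png

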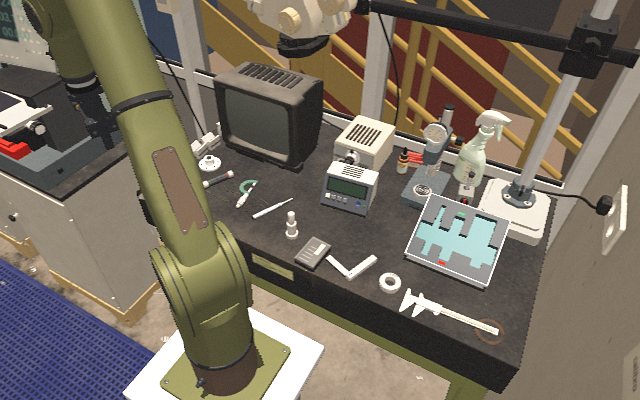

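```bash
python3 - <<'E'
from h import *
t=cv2.imread('pics/top0.png');c=cv2.imread('pics/scene0.png')
f=lambda im:cv2.resize(im,None,fx=4,fy=4,interpolation=cv2.INTER_CUBIC)
A=f(t[175:245,130:290]);B=f(c[155:225,195:355])
cv2.imwrite('pics/c1.png',np.vstack([A,B]))
s=load('top0'); P=s['position']
# height map points
for n,u,v in[('plate',280,190),('sty',265,214),('plug',193,209),('micthimble',235,222),('frame',222,205),('ro top',327,150),('trayTL',404,154),('trayTR',478,154),('trayBR',475,212),('trayBL',402,210),('green',438,162),('red',433,210),('shaft',299,236),('flange',172,188),('sq',370,243),('pole',475,100)]:
    p=depthpt(s,u,v); print(n,p.round(3))
# bright blobs on plate
hsv=cv2.cvtColor(t,cv2.COLOR_BGR2HSV)
m=((hsv[...,2]>120)).astype(np.uint8); n,l,st,ce=cv2.connectedComponentsWithStats(m)
for i in range(1,n):
    x,y,w,h,a=st[i]
    if a>15 and 130<x<500 and 60<y<260: 
        ys,xs=np.where(l==i); (cx,cy),(ww,hh),an=cv2.minAreaRect(np.c_[xs,ys].astype(np.float32)); p=plane(s,cx,cy,0.008); print(st[i],(round(cx,1),round(cy,1)),round(ww,1),round(hh,1),round(an,1),p.round(3))
E
```

```text
plate [0.535 0.141 0.   ]
sty [0.458 0.182 0.009]
plug [0.467 0.401 0.014]
micthimble [0.43  0.271 0.015]
frame [0.482 0.315 0.008]
ro top [0.641 0.    0.093]
trayTL [ 0.659 -0.243  0.002]
trayTR [ 0.637 -0.433  0.107]
trayBR [ 0.483 -0.461  0.   ]
trayBL [ 0.478 -0.229  0.034]
green [ 0.613 -0.321  0.098]
red [ 0.481 -0.322  0.034]
shaft [0.391 0.074 0.063]
flange [0.527 0.465 0.027]
sq [ 0.378 -0.137  0.017]
pole [ 0.798 -0.428  0.11 ]
[349  76  26  20 378] (361.5, 85.7) 16.8 23.5 80.5 [ 0.878 -0.107  0.008]
[353  97  10   9  33] (357.5, 101.0) 8.0 9.0 90.0 [ 0.827 -0.095  0.008]
[ 372   96  111  120 1937] (426.8, 155.9) 110.5 117.8 1.5 [ 0.653 -0.313  0.008]
[419 106  17  18 220] (426.9, 114.4) 17.3 14.8 80.5 [ 0.788 -0.315  0.008]
[393 109  25  16 284] (405.0, 116.5) 15.0 24.0 90.0 [ 0.78  -0.246  0.008]
[ 299  142   53   27 1151] (324.9, 154.8) 22.7 51.0 85.1 [0.648 0.004 0.008]
[138 150  21  38 540] (147.1, 169.2) 17.3 37.5 9.5 [0.587 0.554 0.008]
[185 155  64   6 231] (216.5, 157.6) 63.1 4.3 1.0 [0.63  0.342 0.008]
[160 177  25  25 476] (172.0, 189.0) 24.0 24.0 0.0 [0.527 0.472 0.008]
[307 179   6   5  27] (309.5, 181.0) 4.0 5.0 90.0 [0.564 0.05  0.008]
[197 191   8   9  52] (200.5, 195.0) 8.0 7.0 90.0 [0.511 0.383 0.008]
[220 190  18  42 305] (228.6, 210.9) 41.8 14.2 80.1 [0.464 0.294 0.008]
[254 194  24  42 215] (265.3, 214.4) 5.4 46.1 26.6 [0.457 0.182 0.008]
[141 203  13   8  63] (147.0, 206.5) 13.0 4.7 18.4 [0.471 0.544 0.008]
[180 215  12  13  92] (185.8, 220.9) 7.6 13.4 26.6 [0.43  0.422 0.008]
[340 225  41  34 447] (359.5, 237.4) 33.0 35.1 19.8 [ 0.395 -0.106  0.008]
[292 229  14  13 139] (298.3, 235.3) 12.0 12.7 45.0 [0.396 0.079 0.008]
[390 236  20  20 276] (399.5, 245.5) 19.0 19.0 90.0 [ 0.374 -0.227  0.008]
```

View pics/c1.png

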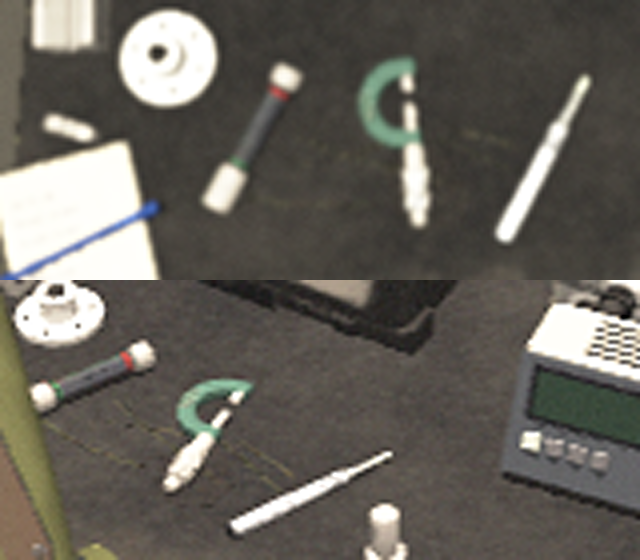

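```bash
I="python3 -m inch"
$I '[[0.5,-1,0,0,88],[0.5,-1,0,0,88],[0.5,-1,0,0,88],[0.5,-1,0,0,88],[0.5,-1,0,0,88]]' >/dev/null
$I '[[0.5,-1,-0.5,0,88],[0.5,-1,-0.5,0,88],[0.5,-1,-0.5,0,88],[0.5,-1,-0.5,0,88],[0.5,-1,-0.5,0,88]]'
$I '[[0.5,-1,-0.5,0,60],[0.5,-1,-0.5,0,60],[0.5,-1,-0.5,0,60],[0.5,-1,-0.5,0,60],[0.7,-1,-0.5,0,60]]'
python3 - <<'E'
from h import *
s=snap('wrist','w1'); a=r.get_state(); print(a['tool_pos'],R.from_quat(a['eef_rot']).as_matrix().round(3),s['position'],a['clock'])
E
```

```text
clock: 1.15
tool_pos: [0.3903, 0.315, 0.1947]
eef_rot: [0.217, 0.976, 0.0, -0.0]
contact_force: [0.4, 0.3, 0.0]
opening: 0.997
clock: 1.65
tool_pos: [0.4573, 0.1902, 0.1322]
eef_rot: [0.217, 0.976, -0.0, -0.0]
contact_force: [0.2, 0.4, 0.0]
opening: 0.683
[0.46017512 0.1837704  0.13051717] [[-0.903  0.431 -0.001]
 [ 0.431  0.903 -0.006]
 [-0.002 -0.006 -1.   ]] [0.38503866 0.22388084 0.2600981 ] 1.7
```

View pics/w1.png

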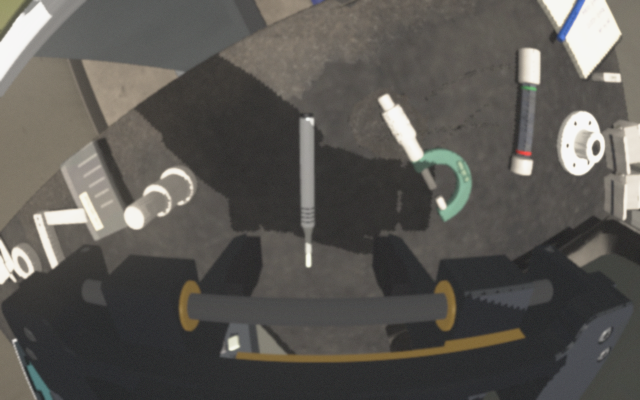

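```bash
python3 - <<'E'
from h import *
s=load('w1');im=cv2.imread('pics/w1.png')
def pr(n,u,v,z):
    p=plane(s,u,v,z,True); print(n,p.round(4),'depth',depthpt(s,u,v,True).round(3)); return p
c=pr('cap',307.5,115.5,.0055);t=pr('tip',308.3,267,.0055)
print('len',np.linalg.norm(t-c),'mid',(t+c)/2,'yaw',np.degrees(np.arctan2(*(t-c)[[1,0]])))
a=pr('barrel',307.3,180,.011); pr('plate',270,150,0)
g=pr('green',530,50,.0105);q=pr('red',521,172,.0105)
print('len',np.linalg.norm(g-q),'mid',(g+q)/2,'yaw',np.degrees(np.arctan2(*(g-q)[[1,0]])))
m=pr('thimEnd',383.5,97,.0085);k=pr('anvil',446,217,.0085)
print('len',np.linalg.norm(m-k),'yaw',np.degrees(np.arctan2(*(k-m)[[1,0]])))
# top-view cross-check via axis of bright pixels
s2=load('top0');im2=cv2.imread('pics/top0.png')
print('top stylus ends',plane(s2,275.3,194.3,.0055).round(4),plane(s2,255.5,234,.0055).round(4))
E
```

```text
cap [0.3944 0.2114 0.0055] depth [0.394 0.212 0.011]
tip [0.521  0.1517 0.0055] depth [0.523 0.15  0.001]
len 0.1399975075680429 mid [0.45770419 0.18151667 0.0055    ] yaw -25.249192195219475
barrel [0.4424 0.1886 0.011 ] depth [0.442 0.189 0.013]
plate [0.4073 0.1696 0.    ] depth [0.407 0.17  0.001]
green [0.4135 0.4305 0.0105] depth [0.412 0.422 0.021]
red [0.5206 0.3796 0.0105] depth [0.515 0.373 0.021]
len 0.11865791570310254 mid [0.46704319 0.405063   0.0105    ] yaw 154.58388688790768
thimEnd [0.4056 0.2742 0.0085] depth [0.405 0.273 0.014]
anvil [0.5288 0.2897 0.0085] depth [0.528 0.289 0.011]
len 0.1241717056287632 yaw 7.169077064549867
top stylus ends [0.5199 0.1541 0.0055] [0.3965 0.2089 0.0055]
```

```bash
I="python3 -m inch"
$I '[[-0.45,0.08,-1,0,40],[0,0,-1,0,40],[0,0,-1,0,40],[0,0,-0.8,0,40],[0,0,-0.54,0,40]]'
$I '[[0,0,0,0,40],[0,0,0,0,0],[0,0,0,0,0],[0,0,0,0,0],[0,0,0,0,0]]' 40
$I '[[0,0,0,0,0],[0,0,0,0,0]]'
python3 - <<'E'
from h import *
s=load('top0');im=cv2.imread('pics/top0.png'); c=load('scene0')
# tray: fit plane to depth in tray floor (teal), find teal mask in top
for tag in('top0','scene0'):
    s=load(tag);im=cv2.imread(f'pics/{tag}.png');h=cv2.cvtColor(im,cv2.COLOR_BGR2HSV)
    print(tag,h[185,420] if tag=='top0' else h[240,465])
E
```

```text
clock: 2.2
tool_pos: [0.4458, 0.1932, 0.0228]
eef_rot: [0.217, 0.976, -0.0, -0.0]
contact_force: [0.1, 0.8, 0.8]
opening: 0.452
clock: 2.7
tool_pos: [0.4465, 0.1931, 0.0249]
eef_rot: [0.217, 0.976, 0.0, 0.0]
contact_force: [0.1, -0.1, 2.3]
opening: 0.119
clock: 2.9
tool_pos: [0.4465, 0.1931, 0.0249]
eef_rot: [0.217, 0.976, 0.0, 0.0]
contact_force: [0.1, -0.2, 5.9]
opening: 0.115
top0 [ 90  90 116]
scene0 [ 88  42 225]
```

```bash
I="python3 -m inch"
$I '[[0,0,0,0,25],[0,0,0,0,25],[0,0,-0.16,0,25],[0,0,0,0,25],[0,0,0,0,25]]'
$I '[[0,0,0,0,0],[0,0,0,0,0],[0,0,0,0,0],[0,0,0,0,0],[0,0,0,0,0]]' 55
```

```text
clock: 3.4
tool_pos: [0.446, 0.193, 0.02]
eef_rot: [0.217, 0.976, -0.0, -0.0]
contact_force: [-0.8, 0.3, -0.2]
opening: 0.282
clock: 3.9
tool_pos: [0.4462, 0.1931, 0.0202]
eef_rot: [0.217, 0.976, 0.0, -0.0]
contact_force: [0.3, -0.2, -1.0]
opening: 0.109
```

```bash
I="python3 -m inch"
$I '[[0,0,0.5,0,0],[0,0,1,0,0],[0,0,1,0,0],[0,0,1,0,0],[0,0,1,0,0]]'
python3 - <<'E'
from h import *
t=cv2.imread('pics/top0.png');c=cv2.imread('pics/scene0.png')
f=lambda im,k:cv2.resize(im,None,fx=k,fy=k,interpolation=cv2.INTER_CUBIC)
A=f(t[138:192,295:359],6);B=f(c[158:222,312:386],8)
A=cv2.copyMakeBorder(A,0,0,0,max(0,B.shape[1]-A.shape[1]),cv2.BORDER_CONSTANT)
B=f(c[155:220,315:385],8); T=f(t[145:190,298:356],4)
o=np.zeros((520,560+232,3),np.uint8); o[:520,:560]=B; o[:180,560:]=T
cv2.imwrite('pics/c2.png',o)
for tag in('scene0','top0'):
    im=cv2.imread(f'pics/{tag}.png').astype(int);s=load(tag)
    b=im[...,0]-im[...,2]; box=(155,220,315,385) if tag=='scene0' else (145,190,298,356)
    sub=b[box[0]:box[1],box[2]:box[3]]; m=(sub>sub.max()*0.6)
    ys,xs=np.where(m); print(tag,sub.max(),list(zip(xs+box[2],ys+box[0]))[:30])
E
```

```text
clock: 4.4
tool_pos: [0.446, 0.1928, 0.1346]
eef_rot: [0.217, 0.976, -0.0, 0.0]
contact_force: [0.1, -0.0, -1.3]
opening: 0.115
scene0 186 [(np.int64(357), np.int64(203)), (np.int64(357), np.int64(204)), (np.int64(358), np.int64(204)), (np.int64(359), np.int64(204))]
top0 30 [(np.int64(339), np.int64(177)), (np.int64(340), np.int64(177)), (np.int64(341), np.int64(177)), (np.int64(339), np.int64(178)), (np.int64(340), np.int64(178))]
```

View pics/c2.png

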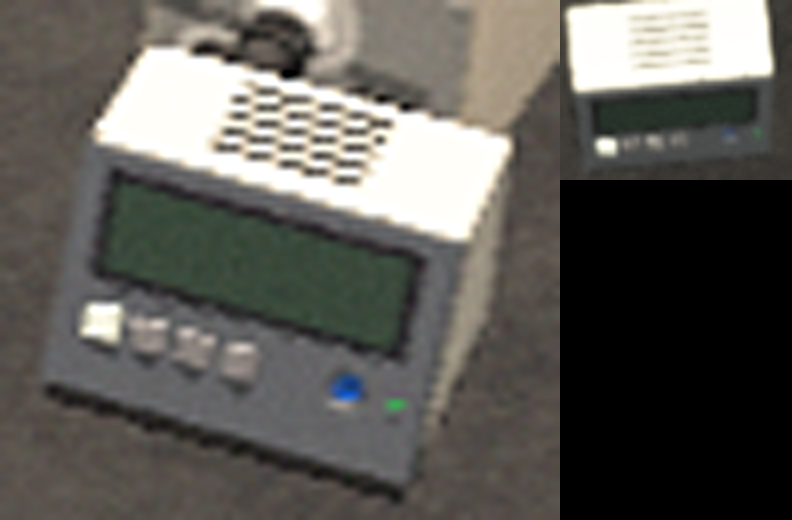

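```bash
python3 - <<'E'
from h import *
s=load('scene0');t=load('top0')
def tri(a,b):
    (p,d),(q,e)=a,b; d=d/np.linalg.norm(d);e=e/np.linalg.norm(e)
    k=np.linalg.lstsq(np.c_[d,-e],q-p,rcond=None)[0]; return (p+d*k[0]+q+e*k[1])/2, np.linalg.norm(p+d*k[0]-q-e*k[1])
print('tri',tri(ray(s,358.0,203.3),ray(t,340.3,177.9)))
# face plane from the scene depth: polygon in crop coords
poly=np.array([[60,345],[390,470],[420,370],[100,285]])/8+[315,155]
m=np.zeros((400,640),np.uint8);cv2.fillPoly(m,[np.round(poly).astype(int)],1)
P=np.array([depthpt(s,u,v) for v,u in zip(*np.where(m))])
for _ in range(4):
    c=P.mean(0);n=np.linalg.svd(P-c)[2][2]; n*=-np.sign(n[0]); d=(P-c)@n; P=P[abs(d)<max(.002,1.5*d.std())]
print('n',n,'lean',np.degrees(np.arcsin(n[2])),'yaw',np.degrees(np.arctan2(-n[1],-n[0])),len(P),d.std())
p,dd=ray(s,358.0,203.3);B=p+dd*((c-p)@n)/(dd@n);print('ray on plane (mouth)',B)
p,dd=ray(t,340.3,177.9);print('top ray on plane',p+dd*((c-p)@n)/(dd@n))
for nm,q in(('bl',(47,385)),('br',(400,490)),('tr',(465,240)),('tl',(93,142))):
    p,dd=ray(s,q[0]/8+315,q[1]/8+155);print(nm,(p+dd*((c-p)@n)/(dd@n)).round(4))
# tray rim / floor
hs=cv2.cvtColor(cv2.imread('pics/top0.png'),cv2.COLOR_BGR2HSV)
m=cv2.inRange(hs,(82,70,80),(98,255,200));m[:,:395]=0;m[:145]=0;m[220:]=0;m[:,490:]=0;m=cv2.morphologyEx(m,cv2.MORPH_OPEN,np.ones((3,3)))
me=cv2.erode(m,np.ones((5,5)))
P=np.array([depthpt(t,u,v) for v,u in zip(*np.where(me))])
for _ in range(4):
    c=P.mean(0);n=np.linalg.svd(P-c)[2][2]; n*=np.sign(n[2]); d=(P-c)@n; P=P[abs(d)<max(.002,2*d.std())]
print('tray n',n,'slope',np.degrees(np.arccos(n[2])),'upslope yaw',np.degrees(np.arctan2(-n[1],-n[0])),'c',c,d.std(),len(P))
np.savez('pics/tray.npz',n=n,c=c)
crop=cv2.resize(cv2.imread('pics/top0.png')[145:220,395:487],None,fx=8,fy=8,interpolation=cv2.INTER_CUBIC);cv2.imwrite('pics/c3.png',crop)
E
```

```text
tri (array([ 0.57179729, -0.04476095,  0.03474917]), np.float64(0.003412239453812182))
n [-0.90853056 -0.11913561  0.40047339] lean 23.60777547789287 yaw 7.4705711769182885 307 0.0012304742393440418
ray on plane (mouth) [ 0.5716886  -0.04658718  0.03594237]
top ray on plane [ 0.57087246 -0.04324644  0.03508466]
bl [0.5448 0.0612 0.0071]
br [ 0.5621 -0.0763  0.0055]
tr [ 0.602  -0.0745  0.0965]
tl [0.5836 0.0653 0.0964]
tray n [0.97498148 0.1926455  0.11090004] slope 83.63279830873252 upslope yaw -168.82296271122084 c [ 0.55101139 -0.34189677  0.06689218] 0.020887010917106333 1085
```

View pics/c3.png

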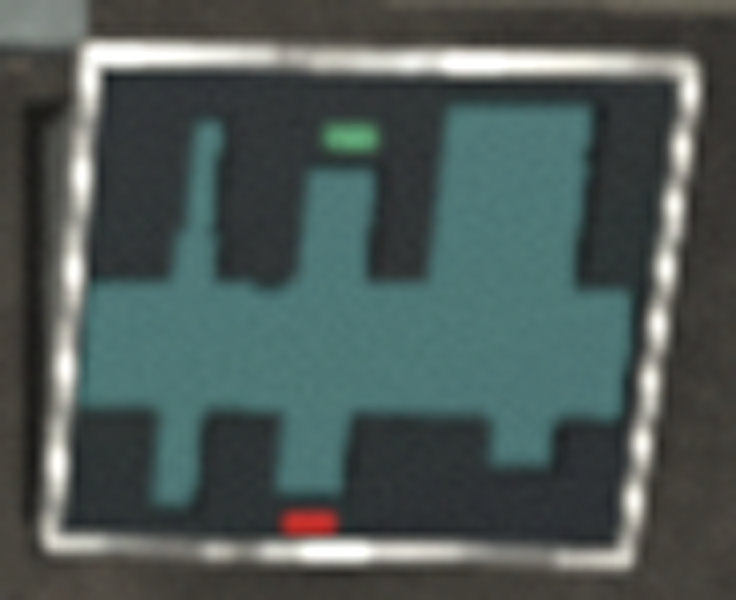

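```bash
I="python3 -m inch"
$I '[[0.08,-1,0,0.9,0],[0.08,-1,0,0.9,0],[0.08,-1,0,0.9,0],[0.08,-1,0,0.9,0],[0.08,-1,0,0.9,0]]' >/dev/null
$I '[[0.08,-1,0,0.9,0],[0.08,-1,0,0,0],[0.08,-1,0,0,0],[0.08,-1,0,0,0],[0.06,-1.0,0,0,0]]' 
$I '[[0,0,-0.9,0,0],[0,0,-0.9,0,0],[0,0,-0.9,0,0],[0,0,-0.18,0,0],[0,0,0,0,0]]'
$I '[[0,0,0,0,0],[0,0,0,0,0]]'
cat > tray.py <<'E'
from h import *
def fitplane(tag,poly):
    s=load(tag);m=np.zeros((400,640),np.uint8);cv2.fillPoly(m,[np.round(poly).astype(int)],1)
    P=np.array([depthpt(s,u,v) for v,u in zip(*np.where(m)) if s['range_z'][v,u]>.3])
    for _ in range(8):
        c=np.median(P,0) if _<3 else P.mean(0); 
        A=np.c_[P[:,:2]-c[:2],np.ones(len(P))];k=np.linalg.lstsq(A,P[:,2],rcond=None)[0];e=P[:,2]-A@k;e-=np.median(e); P=P[abs(e)<max(.003,1.2*e.std())]
    n=np.array([-k[0],-k[1],1]);n/=np.linalg.norm(n); return n,c,e.std(),len(P)
E
python3 - <<'E'
from tray import *
s=snap('scene','s2');snap('wrist','w2')
tr=np.array([[100,295],[615,300],[605,405],[100,395]])/8+[395,145]
n,c,e,N=fitplane('top0',tr);print('top plane',n,np.degrees(np.arccos(n[2])),'upyaw',np.degrees(np.arctan2(-n[1],-n[0])),c,e,N)
im=cv2.imread('pics/s2.png');f=lambda im,k:cv2.resize(im,None,fx=k,fy=k,interpolation=cv2.INTER_CUBIC)
o=np.vstack([f(im[170:230,290:390],6)]);o2=cv2.imread('pics/w2.png')
h=np.zeros((560,640,3),np.uint8);h[:360,:600]=o;h[360:,:]=o2[200:400]
cv2.imwrite('pics/c4.png',h)
E
```

```text
clock: 5.4
tool_pos: [0.4656, -0.0584, 0.1336]
eef_rot: [-0.064, 0.998, -0.0, 0.0]
contact_force: [0.3, 0.1, -1.1]
opening: 0.115
clock: 5.9
tool_pos: [0.4654, -0.0569, 0.0609]
eef_rot: [-0.064, 0.998, -0.0, -0.0]
contact_force: [-0.0, 0.6, -0.9]
opening: 0.116
clock: 6.1
tool_pos: [0.4663, -0.057, 0.0618]
eef_rot: [-0.064, 0.998, 0.0, 0.001]
contact_force: [-0.4, 0.1, -0.3]
opening: 0.12
top plane [-0.41682082 -0.00178736  0.90898691] 24.634276396641543 upyaw 0.2456872367585149 [ 0.54323208 -0.3404705   0.05393769] 0.0015702642160934472 685
```

View pics/c4.png

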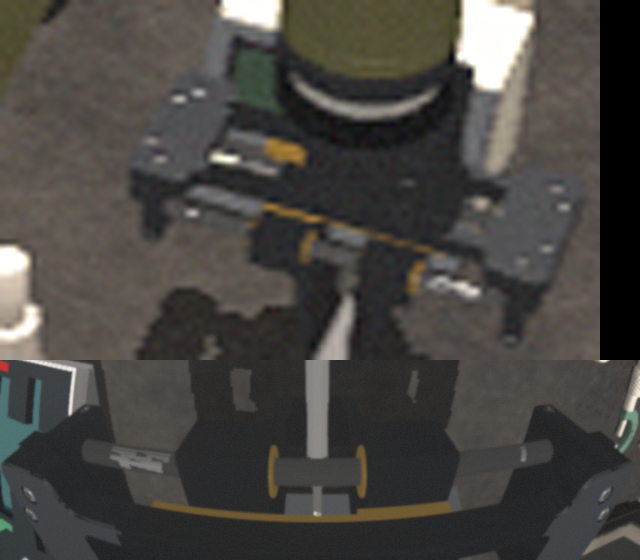

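```bash
python3 - <<'E'
from h import *
s=load('w2');a=r.get_state();T=a['tool_pos'];Rm=R.from_quat(a['eef_rot']).as_matrix();print(T,a['clock'])
d=-Rm[:,0];print('tool -x yaw',np.degrees(np.arctan2(d[1],d[0])))
im=s['pixels'].astype(int)
for v in range(60,400,12):
    row=im[v,290:345].sum(1); 
    p=depthpt(s,317,v,True); print(v,im[v,317],'range',s['range_z'][v,317].round(3),'along',((p-T)@d).round(4),'across',((p-T)@Rm[:,1]).round(4),'z',(p[2]-T[2]).round(4))
E
```

```text
[ 0.46611364 -0.05704026  0.06154275] 6.2
tool -x yaw 7.295339245015031
60 [128 120 113] range 0.163 along -0.1016 across 0.0008 z -0.0497
72 [127 121 111] range 0.165 along -0.0947 across 0.0008 z -0.0502
84 [52 47 45] range 0.178 along -0.0883 across 0.0008 z -0.0612
96 [48 46 45] range 0.179 along -0.0809 across 0.0008 z -0.0602
108 [46 43 42] range 0.18 along -0.0737 across 0.0008 z -0.0595
120 [47 43 44] range 0.185 along -0.0662 across 0.0008 z -0.062
132 [43 43 44] range 0.186 along -0.0589 across 0.0008 z -0.0611
144 [44 42 43] range 0.189 along -0.0513 across 0.0008 z -0.0617
156 [40 39 41] range 0.139 along -0.0536 across 0.0007 z -0.0099
168 [143 141 138] range 0.14 along -0.0483 across 0.0007 z -0.0086
180 [142 140 137] range 0.141 along -0.0428 across 0.0007 z -0.008
192 [140 138 136] range 0.142 along -0.0372 across 0.0007 z -0.0078
204 [139 137 134] range 0.143 along -0.0316 across 0.0007 z -0.0069
216 [139 138 134] range 0.147 along -0.025 across 0.0008 z -0.0087
228 [140 138 134] range 0.148 along -0.0192 across 0.0007 z -0.0076
240 [140 138 135] range 0.15 along -0.
[... 176 characters left out ...]
 134] range 0.156 along 0.0084 across 0.0008 z -0.008
288 [140 138 132] range 0.159 along 0.0162 across 0.0008 z -0.0082
300 [67 67 65] range 0.081 along -0.0278 across 0.0006 z 0.06
312 [68 66 67] range 0.079 along -0.0257 across 0.0006 z 0.0627
324 [67 68 66] range 0.079 along -0.0222 across 0.0006 z 0.0637
336 [109 108 101] range 0.173 along 0.0546 across 0.0008 z -0.0108
348 [109 108 101] range 0.176 along 0.065 across 0.0008 z -0.0105
360 [110  89  51] range 0.069 along -0.0197 across 0.0006 z 0.0749
372 [40 42 42] range 0.06 along -0.0243 across 0.0006 z 0.0826
384 [37 38 40] range 0.057 along -0.024 across 0.0006 z 0.0859
396 [41 43 42] range 0.055 along -0.0232 across 0.0006 z 0.0886
```

```bash
I="python3 -m inch"
$I '[[0,-0.06,0,0,0],[0.36,0.046,-0.169,0,0],[0.36,0.046,-0.169,0,0],[0.14,0.018,-0.07,0,0],[0,0,0,0,0]]' 60
$I '[[0.09,0.012,-0.042,0,0],[0,0,0,0,0],[0,0,0,0,0]]'
$I '[[0.04,0.006,-0.02,0,0],[0,0,0,0,0]]'
```

```text
clock: 6.7
tool_pos: [0.4881, -0.0554, 0.0501]
eef_rot: [-0.064, 0.998, 0.0, 0.0]
contact_force: [0.8, 1.4, -1.3]
opening: 0.117
clock: 7.0
tool_pos: [0.489, -0.0555, 0.0495]
eef_rot: [-0.064, 0.998, -0.0, -0.0]
contact_force: [0.4, 0.4, 0.3]
opening: 0.116
clock: 7.2
tool_pos: [0.4897, -0.0554, 0.0489]
eef_rot: [-0.064, 0.998, -0.0, -0.001]
contact_force: [-1.8, 0.2, -0.1]
opening: 0.115
```

```bash
I="python3 -m inch"
$I '[[0.036,0.005,-0.017,0,0],[0,0,0,0,0]]' | sed -n '2p;4p'
$I '[[0.036,0.005,-0.017,0,0],[0,0,0,0,0]]' | sed -n '2p;4p'
$I '[[0.036,0.005,-0.017,0,0],[0,0,0,0,0]]' | sed -n '2p;4p'
$I '[[0.036,0.005,-0.017,0,0],[0,0,0,0,0]]' | sed -n '2p;4p'
```

```text
tool_pos: [0.4908, -0.0553, 0.0485]
contact_force: [-2.8, 0.1, 0.4]
tool_pos: [0.4918, -0.0551, 0.048]
contact_force: [-3.3, 0.0, -0.4]
tool_pos: [0.4928, -0.055, 0.0476]
contact_force: [-4.2, -0.6, 0.3]
tool_pos: [0.4932, -0.0549, 0.0471]
contact_force: [-5.5, -1.0, 1.8]
```

```bash
I="python3 -m inch"
$I '[[0.036,0.005,-0.017,0,0],[0,0,0,0,0]]' | sed -n '2p;4p'
$I '[[0.036,0.005,-0.017,0,0],[0,0,0,0,0],[0,0,0,0,0],[0,0,0,0,0]]' | sed -n '2p;4p'
python3 - <<'E'
from h import *
s=snap('wrist','w3');a=r.get_state();T=a['tool_pos'];Rm=R.from_quat(a['eef_rot']).as_matrix();print(T,a['contact_force'])
d=-Rm[:,0]
for v in (168,190,216,240,264,288,336,344,350):
    p=depthpt(s,317,v,True); print(v,'along',((p-T)@d).round(4),'across',((p-T)@Rm[:,1]).round(4),'z',(p[2]-T[2]).round(4))
E
```

```text
tool_pos: [0.4934, -0.055, 0.0467]
contact_force: [-6.1, -1.0, 1.5]
tool_pos: [0.4935, -0.055, 0.0462]
contact_force: [-7.3, -1.2, 1.2]
[ 0.49352417 -0.05500692  0.04625163] [-7.7295596  -0.79481532  1.84996987]
168 along -0.0484 across 0.0007 z -0.0086
190 along -0.0379 across 0.0007 z -0.0091
216 along -0.0248 across 0.0007 z -0.0095
240 along -0.0125 across 0.0007 z -0.0085
264 along 0.0014 across 0.0007 z -0.0089
288 along 0.0158 across 0.0007 z -0.0081
336 along 0.0534 across 0.0008 z -0.0102
344 along 0.0614 across 0.0008 z -0.0112
350 along 0.0657 across 0.0008 z -0.01
```

```bash
I="python3 -m inch"
$I '[[-0.36,-0.046,0.169,0,0],[-0.36,-0.046,0.169,0,0],[-0.5,-0.046,0.169,0,0],[-0.5,0,0.5,0,0],[0,0,1,0,0]]' | sed -n '2p;4p'
$I '[[0,0,1,0,0],[0,0,1,0,0],[0,-0.5,1,0,0],[0,-1,0,0,0],[0,-1,0,0,0]]' | sed -n '2p;4p'
cat >> tray.py <<'E'
def seg(tag,lo=(82,70,80),hi=(98,255,200)):
    pass
def frame(n,yaw,o):
    u=np.array([np.cos(yaw),np.sin(yaw),0]);x=u-n*(u@n);x/=np.linalg.norm(x);return np.c_[x,np.cross(n,x),n],o
E
python3 - <<'E'
from tray import *
t=load('top0');s=load('scene0')
tr=np.array([[100,295],[615,300],[605,405],[100,395]])/8+[395,145]
n,c,e,N=fitplane('top0',tr)
n2,c2,e2,N2=fitplane('scene0',np.array([[420,222],[440,238],[492,263],[498,252],[425,215]])); print('scene plane',n2,c2,e2,N2)
print('scene plane height above top plane',(c2-c)@n)
def on(S,u,v,h=0):
    p,d=ray(S,u,v);return p+d*((c+h*n-p)@n)/(d@n)
g=lambda u,v:on(t,u/8+395-.44,v/8+145-.44)
# (crop u,v, known tray x or None, known tray y or None): visible floor edges
x=np.array([1,0,0.])-n*n[0];x/=np.linalg.norm(x);y=np.cross(n,x);print('y',y)
F=[(120,407,-34,None),(240,410,-34,None),(420,413,-34,None),(600,418,-34,None),(310,492,-66,None),(172,506,-72,None),(520,466,-53,None),
(340,460,None,-1.5),(198,470,None,53),(550,445,None,-78),(588,190,None,-78),(622,350,None,-102),(372,220,None,-1.5),(217,260,None,53)]
for u,v,X,Y in F:
    p=g(u,v)-c; print((u,v),'x' if X else 'y', 'off', round((p@x*1000-X) if X is not None else (p@y*1000-Y),1),'at xy',(p@x*1000).round(0),(p@y*1000).round(0))
np.savez('pics/tray.npz',n=n,c=c)
q=[(87,45),(695,62),(630,565),(45,545)]
for u,v in q:
    p=on(t,u/8+395-.44,v/8+145-.44,.0095);print('rim',p.round(4),((p-c)@x).round(4),((p-c)@y).round(4))
E
```

```text
tool_pos: [0.4513, -0.0575, 0.0966]
contact_force: [0.4, -0.8, -0.5]
tool_pos: [0.4547, -0.1209, 0.1733]
contact_force: [0.7, 0.9, -1.3]
scene plane [-4.23061867e-01 -4.31456932e-04  9.06100695e-01] [ 0.55605705 -0.35139983  0.05825506] 0.001451449057544518 786
scene plane height above top plane -0.001401744805112059
y [0.         0.99999807 0.00196632]
(120, 407) x off 10.1 at xy -24.0 90.0
(240, 410) x off 10.2 at xy -24.0 46.0
(420, 413) x off 11.0 at xy -23.0 -21.0
(600, 418) x off 10.9 at xy -23.0 -88.0
(310, 492) x off 11.1 at xy -55.0 16.0
(172, 506) x off 10.1 at xy -62.0 67.0
(520, 466) x off 10.5 at xy -43.0 -61.0
(340, 460) y off 8.0 at xy -42.0 6.0
(198, 470) y off 6.1 at xy -48.0 59.0
(550, 445) y off 6.9 at xy -34.0 -71.0
(588, 190) y off 5.2 at xy 63.0 -73.0
(622, 350) y off 9.0 at xy 3.0 -93.0
(372, 220) y off 6.1 at xy 50.0 5.0
(217, 260) y off 6.8 at xy 33.0 60.0
rim [ 0.6419 -0.2242  0.1099] 0.1129 0.1164
rim [ 0.6417 -0.442   0.1094] 0.1127 -0.1014
rim [ 0.4691 -0.4436  0.0302] -0.0772 -0.1032
rim [ 0.4705 -0.2246  0.0313] -0.0756 0.1158
```

```bash
I="python3 -m inch"
$I '[[0.5,-1,0,-0.6,0],[0.5,-1,0,-0.62,0],[0.5,-1,0,0,0],[0.5,-1,-0.5,0,0],[0.5,-1,-0.5,0,0]]' | sed -n '2p;4p'
$I '[[0.5,-1,-0.5,0,0],[0,0,-0.5,0,0],[0,0,0,0,0],[0,0,0,0,0]]' 
python3 - <<'E'
from tray import *
s=snap('wrist','w4');a=r.get_state();T=a['tool_pos'];Rm=R.from_quat(a['eef_rot']).as_matrix();print(T,a['contact_force'])
d=-Rm[:,0];print(np.degrees(np.arctan2(d[1],d[0])))
for v in (150,156,162,168,190,240,288,336,344,350):
    p=depthpt(s,317,v,True); print(v,s['pixels'][v,317],'along',((p-T)@d).round(4),'across',((p-T)@Rm[:,1]).round(4),'z',(p[2]-T[2]).round(4))
O=np.array([.5527,-.3338,.0583]);X=np.array([.906,0,.4226]);N=np.array([-.4226,0,.906])
for tag in('top0','scene0'):
    im=cv2.imread(f'pics/{tag}.png');S=load(tag);h=cv2.cvtColor(im,cv2.COLOR_BGR2HSV)
    for nm,lo,hi in(('red',(0,150,120),(8,255,255)),('green',(55,70,100),(80,255,255))):
        m=cv2.inRange(h,lo,hi);b=(395,145,487,222) if tag=='top0' else (405,190,520,290)
        k=np.zeros_like(m);k[b[1]:b[3],b[0]:b[2]]=m[b[1]:b[3],b[0]:b[2]]
        M=cv2.moments(k,True);u,v=M['m10']/M['m00'],M['m01']/M['m00'];p,dd=ray(S,u,v);q=p+dd*((O+.0095*N-p)@N)/(dd@N)-O
        print(tag,nm,M['m00'],round(u,1),round(v,1),'tray x',(q@X*1000).round(1),'y',(q[1]*1000).round(1))
E
```

```text
tool_pos: [0.5172, -0.247, 0.1474]
contact_force: [0.5, -1.2, 0.1]
clock: 10.55
tool_pos: [0.528, -0.2691, 0.122]
eef_rot: [-0.001, 1.0, 0.0, 0.0]
contact_force: [-0.2, 0.0, -0.8]
opening: 0.112
[ 0.52820688 -0.26904363  0.12238587] [-0.32518554  0.30108877  0.32328913]
0.11278466343343055
150 [69 67 69] along -0.0568 across 0.0006 z -0.0103
156 [78 78 77] along -0.0543 across 0.0006 z -0.009
162 [233 231 228] along -0.0515 across 0.0006 z -0.0089
168 [232 230 227] along -0.0486 across 0.0006 z -0.0098
190 [231 230 227] along -0.0385 across 0.0006 z -0.0085
240 [231 230 227] along -0.0132 across 0.0006 z -0.0082
288 [231 228 225] along 0.016 across 0.0006 z -0.009
336 [191 188 178] along 0.0541 across 0.0006 z -0.0115
344 [247 247 247] along 0.0616 across 0.0006 z -0.0118
350 [247 247 247] along 0.0665 across 0.0006 z -0.0112
top0 red 19.0 433.3 210.0 tray x -74.8 y 11.1
top0 green 23.0 438.3 161.7 tray x 71.9 y 12.1
scene0 red 28.0 451.8 233.8 tray x 8.6 y 11.8
scene0 green 17.0 461.2 213.4 tray x 72.3 y 9.0
```

View pics/w4.png

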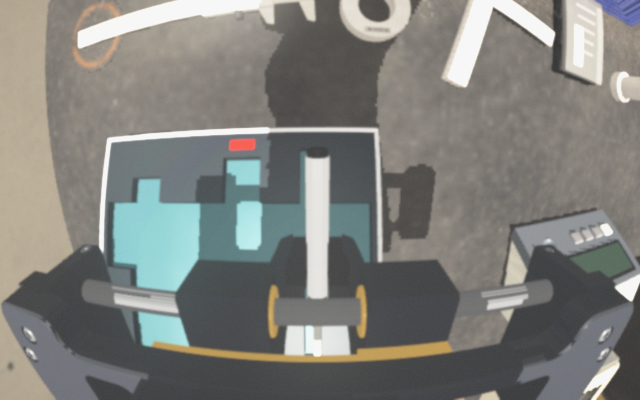

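```bash
python3 - <<'E'
from tray import *
S=load('w4');O=np.array([.5527,-.3338,.0583]);X=np.array([.906,0,.4226]);N=np.array([-.4226,0,.906])
def q(u,v,h):
    p,d=ray(S,u,v,True);w=p+d*((O+h*N-p)@N)/(d@N)-O;return (w@X*1000).round(1),(w[1]*1000).round(1)
print('red',q(242,145,.0095),'want ?,12')
print('plug chan L',q(226,178,0),'R',q(261.5,178,.0095),'want -1.5/25.5'); print('plug low end',q(244,158.5,.0095),'want -66 (top edge)')
print('mic chan low',q(148,179,.0095),'want -53; L',q(137,192,0),'R',q(160.5,192,.0095),'want -78/-52')
print('sty chan L',q(301.5,170,0),'want 53'); print('trough low',q(185,203.5,.0095),'want -34')
print('rim L',q(105,142,.01),'R',q(378,130,.01))
E
```

```text
red (np.float64(-75.4), np.float64(12.1)) want ?,12
plug chan L (np.float64(-53.3), np.float64(-1.4)) R (np.float64(-51.4), np.float64(27.2)) want -1.5/25.5
plug low end (np.float64(-65.5), np.float64(14.1)) want -66 (top edge)
mic chan low (np.float64(-51.7), np.float64(-62.7)) want -53; L (np.float64(-43.0), np.float64(-78.5)) R (np.float64(-41.7), np.float64(-50.6)) want -78/-52
sty chan L (np.float64(-58.9), np.float64(54.4)) want 53
trough low (np.float64(-33.4), np.float64(-29.3)) want -34
rim L (np.float64(-83.9), np.float64(-111.7)) R (np.float64(-86.4), np.float64(109.1))
```

```bash
I="python3 -m inch"
$I '[[0.05,-0.12,-0.3,0,0],[0,0,-0.3,0,0],[0,0,0,0,0]]' 
$I '[[0,0,-0.2,0,0],[0.05,0,-0.2,0,0],[0.05,0,-0.2,0,0],[0,0,0,0,0]]' 8
python3 - <<'E'
from h import *
s=snap('wrist','w5');a=r.get_state();T=a['tool_pos'];Rm=R.from_quat(a['eef_rot']).as_matrix();print(T,a['contact_force'])
d=-Rm[:,0]
for v in (150,156,162,168,190,215,240,265,288,336,344,350):
    p=depthpt(s,317,v,True); print(v,s['pixels'][v,317],'along',((p-T)@d).round(4),'z',(p[2]-T[2]).round(4))
E
```

```text
clock: 10.9
tool_pos: [0.5283, -0.2731, 0.1056]
eef_rot: [-0.0, 1.0, 0.0, -0.001]
contact_force: [-0.2, -0.5, -0.3]
opening: 0.116
clock: 11.3
tool_pos: [0.5314, -0.2733, 0.0908]
eef_rot: [-0.0, 1.0, 0.0, -0.0]
contact_force: [-0.5, 1.0, 0.1]
opening: 0.118
[ 0.53157641 -0.27328978  0.09118208] [0.6580374  0.93379877 0.67624083]
150 [80 77 79] along -0.0554 z -0.018
156 [237 235 233] along -0.0528 z -0.0163
162 [241 240 238] along -0.05 z -0.016
168 [240 239 237] along -0.0471 z -0.0158
190 [238 238 235] along -0.0371 z -0.0128
215 [238 236 234] along -0.0244 z -0.0127
240 [236 235 231] along -0.0121 z -0.0102
265 [235 234 231] along 0.001 z -0.008
288 [234 232 229] along 0.0137 z -0.0057
336 [194 192 180] along 0.047 z -0.0041
344 [192 191 179] along 0.0534 z -0.0038
350 [240 238 232] along 0.0576 z -0.0027
```

```bash
I="python3 -m inch"
$I '[[0.05,0.04,-0.2,0,0],[0.05,0,-0.2,0,0],[0.05,0,-0.12,0,0],[0,0,0,0,0]]' 
$I '[[0,0,-0.06,0,0],[0,0,0,0,0]]'
python3 - <<'E'
from h import *
s=snap('wrist','w6');a=r.get_state();T=a['tool_pos'];Rm=R.from_quat(a['eef_rot']).as_matrix();print(T,a['contact_force'])
d=-Rm[:,0]
for v in (140,150,162,190,215,240,265,288,336,344,350):
    p=depthpt(s,317,v,True); print(v,s['pixels'][v,317],'along',((p-T)@d).round(4),'z',(p[2]-T[2]).round(4))
E
```

```text
clock: 11.75
tool_pos: [0.5354, -0.2723, 0.0781]
eef_rot: [-0.0, 1.0, 0.0, -0.0]
contact_force: [0.5, -0.1, 0.5]
opening: 0.129
clock: 11.95
tool_pos: [0.5355, -0.2723, 0.0771]
eef_rot: [0.0, 1.0, 0.0, 0.0]
contact_force: [0.7, 1.1, -0.8]
opening: 0.124
[ 0.53556461 -0.27232759  0.07721474] [-0.08551674  0.46924846 -0.37421123]
140 [75 78 82] along -0.0568 z -0.0418
150 [74 73 76] along -0.0537 z -0.0272
162 [242 241 240] along -0.048 z -0.0243
190 [243 242 241] along -0.035 z -0.0189
215 [243 242 241] along -0.0229 z -0.0158
240 [242 242 241] along -0.0109 z -0.012
265 [242 241 240] along 0.0003 z -0.0062
288 [240 239 237] along 0.013 z -0.0042
336 [204 202 190] along 0.0389 z 0.0049
344 [198 195 184] along 0.0455 z 0.0046
350 [195 194 183] along 0.0498 z 0.0051
```

```bash
I="python3 -m inch"
$I '[[0.04,0,-0.06,0,0],[0.04,0,-0.06,0,0],[0,0,0,0,0]]' | sed -n '2p;4p'
$I '[[0,0,0,0,14],[0,0,0,0,18],[0,0,0,0,22],[0,0,0,0,30],[0,0,0,0,30]]'
$I '[[-0.1,0,1,0,30],[0,0,1,0,30],[-0.5,0,1,0,30],[-1,0,1,0,30],[-1,0.5,0.5,0,60]]'
$I '[[-1,0.5,0,-1,80],[0,0.5,0,-1,80],[0,0.5,0,-1,80],[0,0,0,0,80]]'
python3 - <<'E'
from h import *
s=snap('wrist','w7');t=snap('top','t7')
f=lambda im,k:cv2.resize(im,None,fx=k,fy=k,interpolation=cv2.INTER_CUBIC)
A=cv2.imread('pics/w7.png');B=f(cv2.imread('pics/t7.png')[140:220,390:490],2)
o=A.copy(); o[:160,:200]=B; cv2.imwrite('pics/c7.png',o)
E
```

```text
tool_pos: [0.5369, -0.2725, 0.0743]
contact_force: [-1.2, 0.0, 3.8]
clock: 12.8
tool_pos: [0.5372, -0.2728, 0.0743]
eef_rot: [0.0, 1.0, -0.0, -0.0]
contact_force: [-2.9, -1.0, 4.7]
opening: 0.334
clock: 13.3
tool_pos: [0.4732, -0.2613, 0.1881]
eef_rot: [0.001, 1.0, -0.001, 0.002]
contact_force: [-1.3, -0.1, 0.5]
opening: 0.406
clock: 13.7
tool_pos: [0.4482, -0.2204, 0.1868]
eef_rot: [0.155, 0.988, 0.001, 0.001]
contact_force: [-0.1, -0.9, 0.2]
opening: 0.773
```

View pics/c7.png

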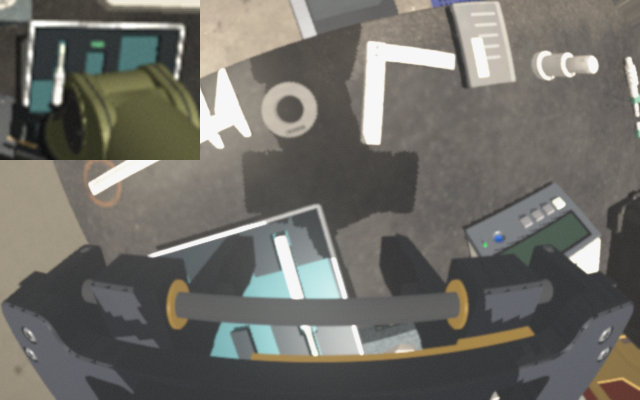

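```bash
python3 - <<'E'
from tray import *
a=r.get_state();print(a['q'].round(3),a['tool_pos'],a['eef_rot'].round(3))
S=load('w7');O=np.array([.5527,-.3338,.0583]);X=np.array([.906,0,.4226]);N=np.array([-.4226,0,.906])
for nm,u,v in(('cap',279.5,235.5),('b',286,262),('b2',291,285),('nose',311,345)):
    p,d=ray(S,u,v,True);w=p+d*((O+.0055*N-p)@N)/(d@N)-O;z=depthpt(S,u,v,True)-O
    print(nm,(w@X*1000).round(1),(w[1]*1000).round(1),'depth z',(z@N*1000).round(1),'x',(z@X*1000).round(1))
T=load('t7');im=cv2.imread('pics/t7.png')
g=cv2.cvtColor(im,cv2.COLOR_BGR2HSV);m=((g[...,2]>200)&(g[...,1]<40)).astype(np.uint8);ys,xs=np.where(m[158:195,412:428]);print([(y+158,xs[ys==y].mean()+412) for y in np.unique(ys)][::4])
for v,u in [(y+158,xs[ys==y].mean()+412) for y in np.unique(ys)][::4]:
    p,d=ray(T,u,v);w=p+d*((O+.008*N-p)@N)/(d@N)-O;print((w@X*1000).round(1),(w[1]*1000).round(1))
E
```

```text
[ 0.645  0.669 -0.445  2.001  0.508  0.581  1.112] [ 0.44792608 -0.22246847  0.18656188] [ 0.155  0.988 -0.     0.   ]
cap -69.0 61.9 depth z 11.2 x -68.7
b -41.5 60.9 depth z 12.2 x -41.8
b2 -17.7 59.1 depth z 11.9 x -18.5
nose 49.3 60.4 depth z 8.3 x 48.4
[(np.int64(162), np.float64(421.0)), (np.int64(166), np.float64(420.5)), (np.int64(171), np.float64(420.0)), (np.int64(175), np.float64(419.5)), (np.int64(179), np.float64(420.0)), (np.int64(183), np.float64(419.0)), (np.int64(187), np.float64(418.5)), (np.int64(191), np.float64(418.0))]
69.3 61.5
57.5 61.8
42.6 61.8
30.7 62.1
18.7 59.5
6.6 61.3
-5.5 61.6
-17.8 61.9
```

```bash
I="python3 -m inch"; W='[0,1,0,0,60]'
$I '[[0,1,0,-0.7,60],[0,1,0,-0.57,60],[0,1,0,0,60],[0,1,0,0,60],[0,1,0,0,60]]' >/dev/null
$I '[[0,1,0,0,60],[0,1,0,0,60],[0,1,0,0,60],[0,1,0,0,60],[0,1,0,0,60]]' >/dev/null
$I '[[0,1,0,0,60],[0,1,0,0,60],[0,1,0,0,60],[0,1,0,0,60],[0,1,0,0,60]]' >/dev/null
$I '[[0.15,1,0,0,40],[0.15,1,0,0,40],[0.15,1,0,0,40],[0.15,1,0,0,32],[0.15,1,0,0,32]]'
$I '[[0,1,-0.5,0,32],[0,1,-0.5,0,32],[0,1,-0.5,0,32],[0,1,-0.5,0,32],[0,1,-0.5,0,32]]'
$I '[[0,0,0,0,32],[0,0,0,0,32]]'
python3 - <<'E'
from h import *
s=snap('wrist','w8');a=r.get_state();T=a['tool_pos'];Rm=R.from_quat(a['eef_rot']).as_matrix();d=-Rm[:,0];print(T,a['q'].round(2),np.degrees(np.arctan2(d[1],d[0])))
im=s['pixels'].astype(int)
# dark handle: not easy; report bright ends profile near the axis
h=cv2.cvtColor(s['pixels'],cv2.COLOR_RGB2HSV)
for nm,lo,hi in(('green',(55,90,40),(90,255,255)),('red',(0,140,60),(8,255,255))):
    m=cv2.inRange(h,lo,hi);n,l,st,ce=cv2.connectedComponentsWithStats(m)
    for i in range(1,n):
        if st[i,4]>10: print(nm,st[i],ce[i].round(1),plane(s,*ce[i],.016,True).round(4))
E
```

```text
clock: 15.8
tool_pos: [0.4671, 0.2782, 0.1863]
eef_rot: [0.221, 0.975, 0.0, 0.0]
contact_force: [0.2, -0.3, -0.2]
opening: 0.364
clock: 16.3
tool_pos: [0.4671, 0.4031, 0.1231]
eef_rot: [0.221, 0.975, -0.0, 0.0]
contact_force: [-0.5, -0.3, 0.1]
opening: 0.362
clock: 16.5
tool_pos: [0.4665, 0.402, 0.1234]
eef_rot: [0.221, 0.975, -0.001, -0.0]
contact_force: [-0.1, -1.0, 0.4]
opening: 0.364
[0.46694168 0.40112359 0.12386649] [-0.65  0.86 -0.24  1.7   0.32  0.63  0.05] -25.644799000271934
red [310 241  17   4  28] [317.8 242.9] [0.5016 0.3861 0.016 ]
```

View pics/w8.png

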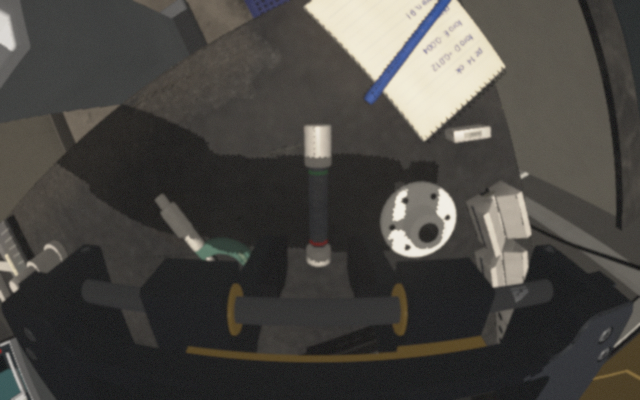

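```bash
I="python3 -m inch"
$I '[[0,0.12,-0.9,0,32],[0,0,-0.9,0,32],[0,0,-0.9,0,32],[0,0,-0.9,0,32],[0,0,-0.44,0,32]]'
$I '[[0,0,0,0,32],[0,0,0,0,32],[0,0,0,0,0],[0,0,0,0,0],[0,0,0,0,0]]' 55
$I '[[0,0,0,0,0],[0,0,0,0,0]]'
python3 - <<'E'
from h import *
s=load('w8')
g=plane(s,317.5,125.5,.0105,True);q=plane(s,318,265,.0105,True);print(g,q,np.linalg.norm(g-q),(g+q)/2)
E
```

```text
clock: 17.05
tool_pos: [0.4666, 0.4031, 0.022]
eef_rot: [0.222, 0.975, -0.001, -0.0]
contact_force: [-1.1, -0.8, 0.6]
opening: 0.361
clock: 17.55
tool_pos: [0.4666, 0.4059, 0.0241]
eef_rot: [0.222, 0.975, 0.001, 0.0]
contact_force: [0.6, -1.1, 3.3]
opening: 0.157
clock: 17.75
tool_pos: [0.4666, 0.4059, 0.024]
eef_rot: [0.222, 0.975, 0.001, 0.0]
contact_force: [0.2, -0.3, 6.0]
opening: 0.157
[0.41368656 0.42789976 0.0105    ] [0.52443218 0.37551455 0.0105    ] 0.12251042026975967 [0.46905937 0.40170715 0.0105    ]
```

```bash
I="python3 -m inch"
$I '[[0,0,0.5,0,0],[0,0,1,0,0],[0,0,1,0,0],[0,0,1,0,0],[0,0,1,0,0]]'
$I '[[0,0,1,0,0],[0,0,1,0,0],[0,-1,0,-1,0],[0,-1,0,-1,0],[0,-1,0,-1,0]]'
$I '[[0,-1,0,-1,0],[0,-1,0,-1,0],[0,-1,0,-1,0],[0,-1,0,-1,0],[0,-1,0,-1,0]]' | sed -n '2,3p'
$I '[[0,-1,0,-1,0],[0,-1,0,-1,0],[0,-1,0,-1,0],[0,-1,0,-1,0],[0,-1,0,-1,0]]' | sed -n '2,5p'
```

```text
clock: 18.25
tool_pos: [0.4657, 0.4053, 0.137]
eef_rot: [0.222, 0.975, -0.0, -0.0]
contact_force: [0.5, 0.1, -0.6]
opening: 0.155
clock: 18.75
tool_pos: [0.4657, 0.3296, 0.1863]
eef_rot: [0.373, 0.928, 0.0, -0.0]
contact_force: [0.8, -0.0, -1.4]
opening: 0.152
tool_pos: [0.4657, 0.2047, 0.1861]
eef_rot: [0.601, 0.799, 0.0, -0.0]
tool_pos: [0.4658, 0.0799, 0.1861]
eef_rot: [0.787, 0.617, 0.0, -0.0]
contact_force: [0.3, -0.1, -2.5]
opening: 0.154
```

```bash
I="python3 -m inch"
$I '[[0.2,-1,0,-1,0],[0.2,-1,0,-1,0],[0.2,-1,0,-1,0],[0.2,-1,0,-1,0],[0.2,-1,0,-1,0]]' | sed -n '2,3p'
$I '[[0.2,-1,0,-1,0],[0.2,-1,0,-1,0],[0.2,-1,0,-1,0],[0.2,-1,0,-1,0],[0.2,-1,0,-1,0]]' | sed -n '2,3p'
$I '[[0.2,-1,0,-1,0],[0.2,-1,0,-1,0],[0.2,-1,0,-0.72,0],[0.2,-1,0,0,0],[0.2,-1,0,0,0]]' | sed -n '2,3p'
$I '[[0.32,-1,0,0,0],[0,-0.07,0,0,0],[0,0,0,0,0],[0,0,0,0,0]]'
python3 - <<'E'
from h import *
s=snap('wrist','w9');snap('scene','s9');a=r.get_state();print(a['tool_pos'],a['eef_rot'].round(4),a['contact_force'])
A=cv2.imread('pics/w9.png');B=cv2.resize(cv2.imread('pics/s9.png')[150:300,380:540],None,fx=1.6,fy=1.6)
o=np.zeros((640-40,640,3),np.uint8);o[:400]=A;o[400:600,:256]=B[:200];cv2.imwrite('pics/c9.png',o)
E
```

```text
tool_pos: [0.491, -0.045, 0.1861]
eef_rot: [0.92, 0.392, 0.0, -0.0]
tool_pos: [0.5161, -0.1698, 0.186]
eef_rot: [0.99, 0.141, 0.0, -0.001]
tool_pos: [0.5412, -0.2946, 0.1858]
eef_rot: [1.0, 0.001, -0.0, -0.001]
clock: 21.65
tool_pos: [0.549, -0.3193, 0.1854]
eef_rot: [1.0, 0.001, -0.0, -0.001]
contact_force: [-0.4, 0.5, -1.6]
opening: 0.157
[ 0.54916995 -0.31936958  0.18554319] [ 1.0e+00  1.3e-03 -2.0e-04 -8.0e-04] [-0.69168466 -0.06144708 -2.06034895]
```

View pics/c9.png

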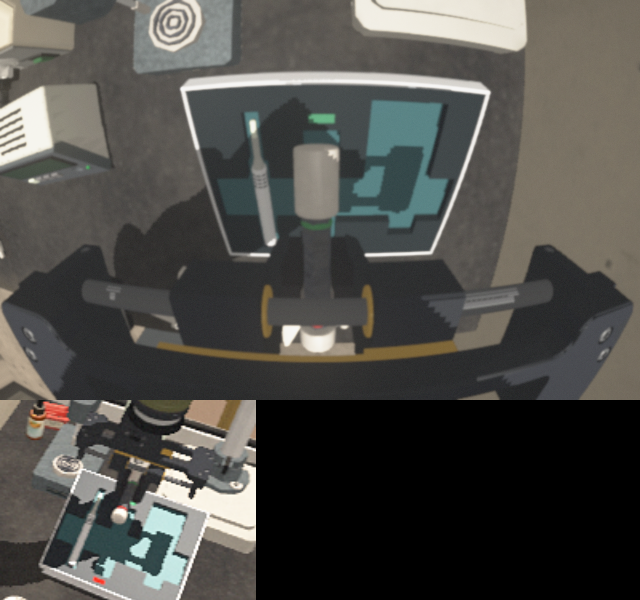

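```bash
I="python3 -m inch"
python3 - <<'E'
from h import *
s=load('w9');T=np.array([.5491,-.3194,.1855])
for v in (142,150,160,180,200,210,230,250,270,290,330,345):
    p=depthpt(s,317,v,True)-T; print(v,s['pixels'][v,317],'x',p[0].round(4),'y',p[1].round(4),'z',p[2].round(4))
m=s['pixels'][180,270:370].sum(1);print(m[::4])
E
$I '[[0,-0.1,-0.9,0,0],[0,0,-0.9,0,0],[0,0,-0.9,0,0],[0,0,-0.3,0,0],[0,0,0,0,0]]' 40
```

```text
142 [68 81 81] x 0.0444 y 0.0012 z -0.1064
150 [142 136 127] x 0.0555 y 0.0008 z -0.0041
160 [158 153 142] x 0.0513 y 0.0008 z -0.003
180 [153 144 135] x 0.0427 y 0.0007 z -0.0017
200 [147 141 130] x 0.0333 y 0.0007 z -0.0025
210 [143 137 127] x 0.0284 y 0.0007 z -0.003
230 [67 79 70] x 0.0171 y 0.0007 z -0.0061
250 [69 68 66] x 0.0066 y 0.0007 z -0.0056
270 [66 65 65] x -0.0043 y 0.0006 z -0.0047
290 [72 72 71] x -0.0175 y 0.0006 z -0.0059
330 [130 123 115] x -0.0485 y 0.0006 z -0.0081
345 [245 243 236] x -0.0564 y 0.0005 z -0.0033
[204 206 209 205 205 207 327 397 410 415 411 428 432 413 406 404 400 324
 207 203 205 199 263 346 358]
clock: 22.25
tool_pos: [0.5482, -0.3223, 0.1097]
eef_rot: [1.0, 0.001, -0.001, -0.001]
contact_force: [-2.1, 0.6, -2.2]
opening: 0.162
```

```bash
I="python3 -m inch"
$I '[[0,0.02,-0.2,0,0],[0,0,-0.2,0,0],[0,0,-0.2,0,0],[0,0,0,0,0]]' 15
$I '[[0,0,-0.2,0,0],[0,0,-0.15,0,0],[0,0,0,0,0]]'
python3 - <<'E'
from h import *
s=snap('wrist','w10');a=r.get_state();T=a['tool_pos'];print(T,a['contact_force'])
for v in (120,130,140,150,160,180,200,230,250,270,290):
    p=depthpt(s,317,v,True)-T; print(v,s['pixels'][v,317],'x',p[0].round(4),'z',p[2].round(4))
E
```

```text
clock: 22.65
tool_pos: [0.5492, -0.3234, 0.0954]
eef_rot: [1.0, 0.0, 0.0, 0.0]
contact_force: [-1.8, -0.2, 0.5]
opening: 0.17
clock: 22.95
tool_pos: [0.55, -0.3232, 0.0866]
eef_rot: [1.0, 0.001, 0.001, 0.0]
contact_force: [-0.4, -0.7, -0.4]
opening: 0.169
[ 0.55000782 -0.32318095  0.08681495] [ 0.12692689 -0.39394939  0.06839366]
120 [80 87 87] x 0.0699 z 0.0138
130 [104 162 126] x 0.0661 z 0.0127
140 [ 74 109  86] x 0.0621 z 0.0113
150 [55 57 57] x 0.0578 z 0.0088
160 [152 145 135] x 0.0528 z 0.0034
180 [165 158 146] x 0.0476 z 0.0157
200 [162 155 144] x 0.0387 z 0.0127
230 [157 150 140] x 0.0234 z 0.0075
250 [76 75 73] x 0.0086 z -0.0023
270 [78 77 78] x -0.0056 z -0.0072
290 [74 74 76] x -0.0233 z -0.0144
```

```bash
I="python3 -m inch"
$I '[[0,0.04,-0.08,0,0],[0,0,-0.07,0,0],[0,0,0,0,0],[0,0,0,0,0]]' | sed -n '2p;4p'
$I '[[0,0,0,0,17],[0,0,0,0,20],[0,0,0,0,24],[0,0,0,0,32],[0,0,0,0,32]]'
$I '[[0,0,0.5,0,32],[0,0,1,0,32],[0,0,1,0,32],[0,0,1,0,32],[0,0,0,0,32]]'
python3 - <<'E'
from h import *
s=snap('wrist','w11');a=r.get_state();print(a['tool_pos'],a['contact_force'],a['q'].round(2))
O=np.array([.5527,-.3338,.0583]);X=np.array([.906,0,.4226]);N=np.array([-.4226,0,.906])
for v in range(100,300,12):
    row=s['pixels'][v,270:380].astype(int).sum(1);
    p=depthpt(s,317,v,True)-O; print(v,s['pixels'][v,317],'tray x',(p@X*1000).round(1),'y',(p[1]*1000).round(1),'z',(p@N*1000).round(1))
for v in(150,165,180): print([(u,((depthpt(s,u,v,True)-O)@N*1000).round(0),((depthpt(s,u,v,True)-O)[1]*1000).round(0)) for u in range(285,350,5)])
E
```

```text
tool_pos: [0.5492, -0.3221, 0.0831]
contact_force: [0.3, 0.2, 0.1]
clock: 23.9
tool_pos: [0.5491, -0.3221, 0.0831]
eef_rot: [1.0, 0.001, -0.0, 0.0]
contact_force: [-1.4, -0.8, -0.2]
opening: 0.36
clock: 24.4
tool_pos: [0.551, -0.3239, 0.1751]
eef_rot: [1.0, 0.0, 0.003, 0.002]
contact_force: [-0.0, 0.0, 0.3]
opening: 0.367
[ 0.55013343 -0.32297427  0.17309707] [ 1.01102546  0.99593717 -0.09198911] [ 0.28  0.83  0.34  1.62 -0.38  0.75 -0.78]
100 [72 78 77] tray x 88.1 y 10.3 z 10.2
112 [68 74 76] tray x 80.0 y 10.3 z 11.2
124 [107 180 134] tray x 71.2 y 10.3 z 11.4
136 [114 109 102] tray x 56.4 y 10.2 z 2.6
148 [139 132 124] tray x 57.4 y 10.3 z 19.5
160 [143 137 128] tray x 49.0 y 10.2 z 21.4
172 [142 135 126] tray x 38.7 y 10.2 z 21.4
184 [137 132 122] tray x 28.3 y 10.2 z 22.1
196 [66 68 66] tray x 12.7 y 10.2 z 17.8
208 [66 66 64] tray x -1.1 y 10.1 z 16.9
220 [72 73 71] tray x -14.7 y 10.1 z 17.2
232 [114 114 115] tray x -29.7 y 10.1 z 17.3
244 [198 182 170] tray x -47.1 y 10.1 z 16.6
256 [232 215 200] tray x -59.3 y 10.0 z 21.1
268 [86 83 79] tray x -120.6 y 9.9 z -6.8
280 [88 83
[... 1037 characters left out ...]
.float64(0.0)), (335, np.float64(9.0), np.float64(-3.0)), (340, np.float64(10.0), np.float64(-7.0)), (345, np.float64(9.0), np.float64(-10.0))]
[(285, np.float64(10.0), np.float64(34.0)), (290, np.float64(10.0), np.float64(31.0)), (295, np.float64(9.0), np.float64(27.0)), (300, np.float64(15.0), np.float64(23.0)), (305, np.float64(20.0), np.float64(19.0)), (310, np.float64(21.0), np.float64(15.0)), (315, np.float64(23.0), np.float64(12.0)), (320, np.float64(21.0), np.float64(8.0)), (325, np.float64(18.0), np.float64(4.0)), (330, np.float64(1.0), np.float64(-0.0)), (335, np.float64(10.0), np.float64(-3.0)), (340, np.float64(10.0), np.float64(-7.0)), (345, np.float64(10.0), np.float64(-11.0))]
```

```bash
I="python3 -m inch"
$I '[[-0.2,1,0,0.6,40],[-0.2,1,0,0.6,40],[-0.2,1,0,0,40],[-0.2,1,0,0,40],[-0.2,1,0,0,40]]' >/dev/null
$I '[[-0.2,1,0,0,40],[-0.2,1,0,0,40],[-0.2,1,0,0,40],[-0.2,1,0,0,40],[-0.2,1,0,0,40]]' >/dev/null
$I '[[-0.2,1,0,0,40],[-0.2,1,0,0,40],[-0.2,1,0,0,40],[-0.2,1,0,0,40],[-0.2,1,0,0,40]]' >/dev/null
$I '[[-0.2,1,0,0,40],[-0.2,1,0,0,40],[-0.2,1,0,0,40],[-0.2,1,0,0,40],[-0.2,1,0,0,40]]' >/dev/null
$I '[[-0.2,1,-0.4,0,40],[-0.1,1,-0.4,0,40],[0,1,-0.4,0,40],[0,1,-0.4,0,40],[0,0.1,-0.1,0,40]]'
$I '[[0,0,0,0,40],[0,0,0,0,40]]'
python3 - <<'E'
from h import *
s=snap('wrist','w12');a=r.get_state();print(a['tool_pos'],a['eef_rot'].round(3),a['q'].round(2))
E
```

```text
clock: 26.95
tool_pos: [0.44, 0.2839, 0.1264]
eef_rot: [0.998, 0.066, -0.001, -0.0]
contact_force: [-0.5, 0.3, -0.1]
opening: 0.455
clock: 27.15
tool_pos: [0.4417, 0.2785, 0.1282]
eef_rot: [0.998, 0.062, -0.0, 0.001]
contact_force: [1.0, 0.6, 0.2]
opening: 0.456
[0.44190142 0.2784873  0.12843463] [0.998 0.062 0.    0.001] [-0.87  0.8   0.37  2.   -0.63  0.45 -1.48]
```

View pics/w12.png

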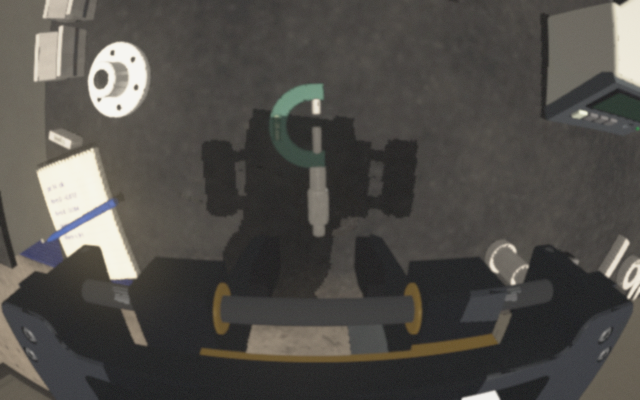

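```bash
python3 - <<'E'
from h import *
s=load('w12');T=np.array([.4419,.2785,.1284])
e=plane(s,319,237,.0085,True);t=plane(s,316.3,100,.0085,True);f=plane(s,316,83.5,.0085,True);th=plane(s,317.5,188,.0125,True)
d=(t-e)/np.linalg.norm(t-e);print('end',e,'far end',f,'len',np.linalg.norm(f-e),'yaw',np.degrees(np.arctan2(d[1],d[0])),'thimble front',np.linalg.norm((th-e)[:2]))
for y in(27,37,42): print(y,e+d*y/1000)
im=s['pixels'].astype(int)
for v in(120,150,170,195,205,215,228): 
    row=im[v,300:336].sum(1);w=np.where(row>row.max()*.75)[0]+300;print(v,w.min(),w.max(),depthpt(s,w.mean(),v,True).round(4))
E
```

```text
end [0.40115031 0.27233933 0.0085    ] far end [0.5305977  0.29114731 0.0085    ] len 0.13080660091623125 yaw 8.279357363859233 thimble front 0.04636793383883721
27 [0.42786891 0.27622733 0.0085    ]
37 [0.43776469 0.27766732 0.0085    ]
42 [0.44271258 0.27838732 0.0085    ]
120 301 335 [0.5013 0.2859 0.0008]
150 313 320 [0.4778 0.2841 0.0104]
170 310 324 [0.4624 0.2818 0.0144]
195 309 327 [0.4427 0.2785 0.0176]
205 309 327 [0.4344 0.2775 0.0183]
215 309 327 [0.4259 0.2764 0.019 ]
228 314 323 [0.4122 0.2742 0.014 ]
```

```bash
I="python3 -m inch"
$I '[[0,0,-0.9,0,40],[0,0,-0.9,0,40],[0,0,-0.9,0,40],[0,0,-0.9,0,40],[0,0,-0.62,0,40]]'
$I '[[0,0,0,0,40],[0,0,0,0,40],[0,0,0,0,0],[0,0,0,0,0],[0,0,0,0,0]]' 60
$I '[[0,0,0,0,0],[0,0,0,0,0]]'
```

```text
clock: 27.7
tool_pos: [0.4419, 0.2787, 0.022]
eef_rot: [0.998, 0.062, -0.0, 0.001]
contact_force: [0.1, -0.7, 0.6]
opening: 0.453
clock: 28.2
tool_pos: [0.4419, 0.2803, 0.0233]
eef_rot: [0.998, 0.063, 0.0, -0.0]
contact_force: [-1.2, -1.3, 1.0]
opening: 0.204
clock: 28.4
tool_pos: [0.4418, 0.2803, 0.0232]
eef_rot: [0.998, 0.063, 0.0, -0.0]
contact_force: [-0.4, -2.0, 6.9]
opening: 0.172
```

```bash
I="python3 -m inch"
$I '[[0,0,0,0,0],[0,0,0,0,0],[0,0,0.2,0,0],[0,0,0.3,0,0],[0,0,0,0,0]]'
python3 - <<'E'
from h import *
s=snap('wrist','w13');a=r.get_state();T=a['tool_pos'];print(T,a['contact_force'],a['opening'])
for v in(110,130,150,170,185,195,210,225,235,250):
    print(v,s['pixels'][v,317],[(depthpt(s,u,v,True)-T).round(4).tolist() for u in(317,)])
m=cv2.inRange(cv2.cvtColor(s['pixels'],cv2.COLOR_RGB2HSV),(60,60,40),(90,255,255));n,l,st,ce=cv2.connectedComponentsWithStats(m)
for i in range(1,n):
    if st[i,4]>100:
        print(st[i],ce[i]);ys,xs=np.where(l==i)
        P=np.array([depthpt(s,u,v,True)-T for u,v in zip(xs[::12],ys[::12])]);P=P[(P[:,2]<0)&(P[:,2]>-.04)]
        A=np.c_[P[:,:2],np.ones(len(P))];k=np.linalg.lstsq(A,P[:,2],rcond=None)[0];print('frame plane slopes',k)
E
```

```text
clock: 28.9
tool_pos: [0.4419, 0.2807, 0.0359]
eef_rot: [0.998, 0.063, 0.001, -0.0]
contact_force: [0.2, -0.8, -2.2]
opening: 0.173
[0.44175705 0.28064714 0.03556716] [ 0.30861882 -0.34606084 -1.68438406] 0.1698282776809087
110 [247 247 247] [[0.072, 0.0099, -0.0148]]
130 [124 122 115] [[0.0607, 0.0085, -0.0354]]
150 [203 195 182] [[0.0537, 0.0076, -0.0136]]
170 [208 199 185] [[0.0443, 0.0064, -0.0132]]
185 [204 194 181] [[0.0366, 0.0054, -0.0147]]
195 [111 134 121] [[0.0321, 0.0048, -0.0131]]
210 [104 127 111] [[0.0249, 0.0039, -0.012]]
225 [219 214 199] [[0.0178, 0.003, -0.0102]]
235 [216 209 194] [[0.0131, 0.0024, -0.0089]]
250 [214 205 189] [[0.0048, 0.0013, -0.0089]]
```

```bash
I="python3 -m inch"
$I '[[0,0,1,0,0],[0,0,1,0,0],[0,0,1,0,0],[0,0,1,0,0],[0,0,1,0,0]]' >/dev/null
$I '[[0,-0.5,1,0,0],[0,-0.9,0.2,-0.6,0],[0,-1,0,-0.6,0],[0,-1,0,0,0],[0,-1,0,0,0]]' 
$I '[[0.15,-1,0,0,0],[0.15,-1,0,0,0],[0.15,-1,0,0,0],[0.15,-1,0,0,0],[0.15,-1,0,0,0]]' | sed -n '2,3p'
$I '[[0.15,-1,0,0,0],[0.15,-1,0,0,0],[0.15,-1,0,0,0],[0.15,-1,0,0,0],[0.15,-1,0,0,0]]' | sed -n '2,3p'
$I '[[0.15,-1,0,0,0],[0.15,-1,0,0,0],[0.15,-1,0,0,0],[0.15,-1,0,0,0],[0.15,-1,0,0,0]]' | sed -n '2,3p'
$I '[[0.15,-1,0,0,0],[0.15,-1,0,0,0],[0.15,-1,0,0,0],[0.15,-1,0,0,0],[0.15,-1,0,0,0]]' 
$I '[[0.15,-1,0,0,0],[0.15,-1,0,0,0],[0.15,-0.7,0,0,0],[0.07,0,0,0,0],[0,0,0,0,0]]'
```

```text
clock: 29.95
tool_pos: [0.4406, 0.1679, 0.1893]
eef_rot: [1.0, -0.001, -0.001, 0.001]
contact_force: [1.0, -0.9, -1.9]
opening: 0.17
tool_pos: [0.4591, 0.0429, 0.1892]
eef_rot: [1.0, -0.002, -0.001, 0.0]
tool_pos: [0.4775, -0.0817, 0.1891]
eef_rot: [1.0, -0.002, -0.001, 0.0]
tool_pos: [0.4959, -0.2064, 0.1889]
eef_rot: [1.0, -0.002, -0.001, -0.0]
clock: 31.95
tool_pos: [0.5145, -0.3311, 0.1885]
eef_rot: [1.0, -0.002, -0.001, -0.001]
contact_force: [0.5, 0.3, -1.8]
opening: 0.174
clock: 32.45
tool_pos: [0.5283, -0.3967, 0.1886]
eef_rot: [1.0, -0.001, -0.001, -0.001]
contact_force: [-0.1, 0.7, -2.0]
opening: 0.17
```

```bash
cat > prof.py <<'E'
from h import *
import sys
s=snap('wrist',sys.argv[1]);a=r.get_state();T=a['tool_pos'];print(T,a['contact_force'].round(1),a['opening'],a['clock'])
O=np.array([.5527,-.3338,.0583]);X=np.array([.906,0,.4226]);N=np.array([-.4226,0,.906])
for v in map(int,sys.argv[2].split(',')):
    for u in map(int,sys.argv[3].split(',')):
        p=depthpt(s,u,v,True); w=p-O; print(v,u,s['pixels'][v,u],'rel',(p-T).round(4),'tray',(w@X*1000).round(1),(w[1]*1000).round(1),(w@N*1000).round(1))
E
python3 prof.py w14 60,75,90,105,120,150,180,195,210,230,250 317
python3 - <<'E'
from h import *
s=load('w14')
for v in(120,150,180): print(v,[(u,s['pixels'][v,u].tolist(),(depthpt(s,u,v,True)-np.array([.5283,-.3978,.1886])).round(3).tolist()) for u in range(255,340,14)])
E
```

```text
[ 0.52869128 -0.39579744  0.18888222] [ 0.2 -0.3 -2.1] 0.17059566620260241 32.5
60 317 [109 114 115] rel [ 0.1034 -0.0002 -0.0828] tray 92.1 -62.2 9.7
75 317 [174 220 196] rel [ 0.0883 -0.0004 -0.0165] tray 106.4 -62.4 76.2
90 317 [196 233 216] rel [ 0.0812 -0.0004 -0.0146] tray 100.8 -62.4 80.9
105 317 [247 247 247] rel [ 0.0743 -0.0004 -0.0156] tray 94.2 -62.4 83.0
120 317 [205 198 184] rel [ 0.0675 -0.0004 -0.0143] tray 88.5 -62.4 87.0
150 317 [199 191 177] rel [ 0.0534 -0.0003 -0.0152] tray 75.3 -62.3 92.1
180 317 [203 194 181] rel [ 0.0391 -0.0003 -0.0142] tray 62.9 -62.3 99.1
195 317 [106 131 116] rel [ 0.032  -0.0003 -0.0132] tray 56.8 -62.3 103.0
210 317 [104 127 112] rel [ 0.024  -0.0003 -0.0141] tray 49.2 -62.3 105.5
230 317 [215 208 193] rel [ 0.0147 -0.0003 -0.0108] tray 42.2 -62.3 112.4
250 317 [211 201 187] rel [ 0.004  -0.0003 -0.0101] tray 32.8 -62.3 117.6
120 [(255, [193, 232, 214], [0.068, 0.03, -0.014]), (269, [171, 216, 190], [0.068, 0.024, -0.014]), (283, [85, 109, 107], [0.061, 0.028, -0.113]), (297, [87, 111, 111], [0.061, 0.017, -0.112]), (311, [136, 143, 136], [0.068, 0.004, -0.017]), (325, [240, 239, 232], [0.068, -0.002, -0.016]), (339, [94, 103, 104], [0.062, -0.014, -0.101])]
150 [(255, [103, 120, 106], [0.054, 0.031, -0.013]), (269, [89, 112, 108], [0.036, 0.042, -0.123]), (283, [82, 105, 105], [0.036, 0.03, -0.123]), (297, [81, 105, 107], [0.035, 0.019, -0.125]), (311, [135, 141, 134], [0.054, 0.004, -0.016]), (325, [139, 145, 139], [0.053, -0.002, -0.017]), (339, [75, 86, 86], [0.037, -0.015, -0.115])]
180 [(255, [109, 131, 115], [0.04, 0.032, -0.014]), (269, [104, 126, 115], [0.04, 0.024, -0.013]), (283, [97, 119, 106], [0.039, 0.018, -0.017]), (297, [78, 101, 104], [0.006, 0.02, -0.137]), (311, [152, 152, 143], [0.04, 0.005, -0.014]), (325, [122, 131, 126], [0.006, -0.005, -0.138]), (339, [80, 103, 105], [0.006, -0.017, -0.138])]
```

```bash
I="python3 -m inch"
$I '[[0.05,-0.12,-0.8,0,0],[0,0,-0.8,0,0],[0,0,-0.8,0,0],[0,0,-0.4,0,0],[0,0,0,0,0]]'
python3 prof.py w15 60,75,90,120,150,180,210,230,250 317
```

```text
clock: 33.0
tool_pos: [0.5301, -0.3982, 0.1185]
eef_rot: [1.0, 0.001, -0.001, -0.002]
contact_force: [-0.5, -0.2, -2.1]
opening: 0.169
[ 0.53066955 -0.3991718   0.11976862] [-0.8 -0.5 -2.6] 0.17532727008839286 33.05
60 317 [ 99 131 132] rel [ 0.0961  0.0018 -0.0261] tray 82.1 -63.6 0.7
75 317 [164 213 184] rel [ 0.0879  0.0017 -0.0156] tray 79.1 -63.6 13.7
90 317 [185 227 207] rel [ 0.081   0.0017 -0.0155] tray 72.9 -63.6 16.7
120 317 [189 182 169] rel [ 0.0672  0.0017 -0.0159] tray 60.2 -63.7 22.1
150 317 [191 184 171] rel [ 0.0534  0.0017 -0.0147] tray 48.2 -63.7 29.1
180 317 [195 187 174] rel [ 0.0389  0.0017 -0.0155] tray 34.7 -63.7 34.5
210 317 [ 98 119 104] rel [ 0.0242  0.0016 -0.0142] tray 21.9 -63.7 41.9
230 317 [206 199 184] rel [ 0.0148  0.0016 -0.0113] tray 14.6 -63.8 48.5
250 317 [200 193 178] rel [ 0.004   0.0016 -0.0109] tray 5.0 -63.8 53.5
```

```bash
I="python3 -m inch"
$I '[[0.05,0,-0.3,0,0],[0.07,0,-0.25,0,0],[0.07,0,-0.25,0,0],[0.07,0,-0.25,0,0]]' 25
$I '[[0.05,0,-0.15,0,0],[0,0,0,0,0]]'
python3 prof.py w16 75,90,110,130,150,180,210,230,250 317
```

```text
clock: 33.45
tool_pos: [0.537, -0.4005, 0.0936]
eef_rot: [1.0, 0.0, -0.0, 0.0]
contact_force: [-2.7, -0.3, -0.3]
opening: 0.183
clock: 33.65
tool_pos: [0.5386, -0.4, 0.0894]
eef_rot: [1.0, 0.001, -0.0, -0.0]
contact_force: [-1.5, -0.1, 0.3]
opening: 0.182
[ 0.53863868 -0.40011348  0.08980478] [-2.6 -0.8 -1.1] 0.1825007554529223 33.7
75 317 [ 99 127 118] rel [0.087  0.0008 0.0057] tray 81.8 -65.5 2.8
90 317 [168 215 187] rel [0.081  0.0007 0.0106] tray 78.5 -65.6 9.9
110 317 [238 240 230] rel [0.0734 0.0007 0.0085] tray 70.6 -65.6 11.2
130 317 [165 159 148] rel [0.0654 0.0007 0.0058] tray 62.2 -65.6 12.1
150 317 [68 90 89] rel [ 0.0546  0.0008 -0.0105] tray 45.6 -65.6 1.9
180 317 [170 162 151] rel [0.0435 0.0007 0.0004] tray 40.2 -65.6 16.4
210 317 [ 88 110  98] rel [ 0.0284  0.0007 -0.0038] tray 24.7 -65.6 19.1
230 317 [180 173 159] rel [ 0.0185  0.0007 -0.0035] tray 15.9 -65.6 23.5
250 317 [178 171 157] rel [ 0.0067  0.0007 -0.0059] tray 4.2 -65.6 26.3
```

```bash
I="python3 -m inch"
$I '[[0.03,0.04,-0.15,0,0],[0.03,0,-0.15,0,0],[0,0,-0.06,0,0],[0,0,0,0,0]]'
python3 prof.py w17 75,90,110,130,150,180,210,230,250 317
```

```text
clock: 34.1
tool_pos: [0.5409, -0.3991, 0.0811]
eef_rot: [1.0, 0.001, 0.001, 0.0]
contact_force: [-0.4, -0.5, 0.2]
opening: 0.182
[ 0.54082121 -0.39911231  0.08127444] [ 0.3 -0.5  0.3] 0.18414661419232523 34.15
75 317 [72 89 90] rel [0.0865 0.0007 0.0141] tray 83.3 -64.6 2.1
90 317 [164 209 180] rel [0.0808 0.0007 0.0209] tray 80.9 -64.6 10.6
110 317 [149 193 166] rel [0.0737 0.0007 0.017 ] tray 72.9 -64.6 10.1
130 317 [158 152 142] rel [0.0663 0.0007 0.0151] tray 65.4 -64.7 11.5
150 317 [66 86 87] rel [ 0.0563  0.0007 -0.0004] tray 49.8 -64.6 1.6
180 317 [160 154 143] rel [0.0452 0.0006 0.0068] tray 42.8 -64.7 12.9
210 317 [109 120 109] rel [ 0.0296  0.0006 -0.0004] tray 25.6 -64.7 13.0
230 317 [170 163 151] rel [ 0.019   0.0006 -0.0024] tray 15.1 -64.7 15.6
250 317 [172 165 152] rel [ 0.007   0.0006 -0.0053] tray 3.1 -64.7 18.1
```

```bash
I="python3 -m inch"
$I '[[0,0,-0.1,0,0],[0,0,-0.03,0,0],[0,0,0,0,0]]' | sed -n '2p;4p'
$I '[[0,0,0,0,20],[0,0,0,0,24],[0,0,0,0,28],[0,0,0,0,36],[0,0,0,0,36]]'
$I '[[0,0,0.5,0,36],[0,0,1,0,36],[0,0,1,0,36],[0,0,1,0,36],[-0.5,0,0,0,36]]'
$I '[[-0.5,0,0,0,36],[0,0,0,0,36]]'
python3 prof.py w18 90,100,110,130,150,170,185,200,215,230,245 317
```

```text
tool_pos: [0.5403, -0.3989, 0.0778]
contact_force: [0.9, -0.2, 0.6]
clock: 34.95
tool_pos: [0.5401, -0.3991, 0.0779]
eef_rot: [1.0, 0.001, -0.0, 0.0]
contact_force: [0.3, 0.4, -0.5]
opening: 0.409
clock: 35.45
tool_pos: [0.5311, -0.4006, 0.1702]
eef_rot: [1.0, 0.002, 0.004, 0.003]
contact_force: [0.1, -0.1, 0.8]
opening: 0.409
clock: 35.65
tool_pos: [0.5134, -0.4, 0.1667]
eef_rot: [1.0, -0.001, -0.0, 0.0]
contact_force: [0.6, -0.1, -0.6]
opening: 0.411
[ 0.51468297 -0.39964268  0.16637493] [1.3 0.3 0.2] 0.4087413753637798 35.7
90 317 [140 196 198] rel [ 0.0822  0.0002 -0.0849] tray 49.8 -65.7 2.3
100 317 [235 235 228] rel [ 0.0753  0.0002 -0.085 ] tray 43.6 -65.7 5.2
110 317 [247 247 246] rel [ 0.0685  0.0002 -0.0821] tray 38.6 -65.7 10.6
130 317 [151 160 147] rel [ 0.0543  0.0002 -0.0883] tray 23.0 -65.6 11.0
150 317 [217 209 194] rel [ 0.0394  0.0002 -0.0919] tray 8.1 -65.6 14.0
170 317 [222 216 202] rel [ 0.0234  0.0003 -0.0972] tray -8.7 -65.6 16.0
185 317 [217 211 195] rel [ 0.0104  0.0003 -0.1018] tray -22.4 -65.6 17.3
200 317 [216 208 193] rel [-0.0058  0.0003 -0.1134] tray -42.0 -65.5 13.7
215 317 [ 96 103 104] rel [-0.0244  0.0003 -0.1267] tray -64.4 -65.5 9.5
230 317 [247 247 247] rel [-0.0425  0.0004 -0.1345] tray -84.1 -65.5 10.1
245 317 [136 131 124] rel [-0.0745  0.0004 -0.1664] tray -126.6 -65.4 -5.2
```

```bash
I="python3 -m inch"
$I '[[-0.6,0.4,0.5,0,36],[-0.6,0.4,0.5,0,36],[-0.6,0.4,0.5,0,36],[-0.6,0.4,0.5,0,36],[-0.6,0.4,0.5,0,36]]'
$I '[[0,0,0,0,36],[0,0,0,0,36]]'|sed -n 2p
python3 - <<'E'
from h import *
s=snap('wrist','w19');snap('scene','s19');snap('top','t19')
O=np.array([.5527,-.3338,.0583]);X=np.array([.906,0,.4226]);N=np.array([-.4226,0,.906]);F=np.c_[X,[0,1,0],N]
H,W=400,640;V,U=np.mgrid[0:H,0:W]
for tag,fish in(('w19',True),('t19',False),('s19',False)):
    s=load(tag);K=s['K'];x=(U-K[0,2])/K[0,0];y=(V-K[1,2])/K[1,1];z=s['range_z']
    if fish: t=np.hypot(x,y)+1e-9;x,y=x*np.tan(t)/t,y*np.tan(t)/t;z=np.where(t<1.3,z,0)
    P=np.stack([x*z,-y*z,-z],-1)@rot(s['attitude']).T+s['position'];Q=(P-O)@F*1000
    ok=(z>.1)&(abs(Q[...,2])<40)
    c=s['pixels'].astype(int);sat=c.max(-1)-c.min(-1)
    for nm,(x0,x1,y0,y1) in dict(sty=(-72,78,52,72),plug=(-66,62,-1,25),mic=(-53,87,-79,-21)).items():
        m=ok&(Q[...,0]>x0)&(Q[...,0]<x1)&(Q[...,1]>y0)&(Q[...,1]<y1)&(Q[...,2]>(5 if nm=='sty' else 6.5))
        q=Q[m]; 
        if len(q)<30: print(tag,nm,'few',len(q));continue
        print(tag,nm,len(q),'x',np.percentile(q[:,0],[1,99]).round(1),'y',np.percentile(q[:,1],[2,50,98]).round(1),'z by x',[(int(a),np.percentile(q[(q[:,0]>=a)&(q[:,0]<a+20),2],80).round(1)) for a in range(-70,80,20) if ((q[:,0]>=a)&(q[:,0]<a+20)).sum()>8])
E
```

```text
clock: 36.2
tool_pos: [0.4406, -0.3487, 0.2286]
eef_rot: [1.0, 0.001, 0.0, 0.0]
contact_force: [-0.2, -0.4, 0.4]
opening: 0.408
tool_pos: [0.4413, -0.3493, 0.2282]
w19 sty 1884 x [-69.7  66.9] y [52.4 61.1 71.7] z by x [(-70, np.float64(12.1)), (-50, np.float64(12.2)), (-30, np.float64(12.2)), (-10, np.float64(12.3)), (10, np.float64(12.3)), (30, np.float64(10.6)), (50, np.float64(10.6))]
w19 plug 2372 x [-59.2  61.3] y [ 2.3 11.8 21.8] z by x [(-70, np.float64(21.7)), (-50, np.float64(18.8)), (-30, np.float64(18.2)), (-10, np.float64(18.4)), (10, np.float64(20.3)), (30, np.float64(21.7)), (50, np.float64(21.5))]
w19 mic 3059 x [-52.3  64.2] y [-78.2 -55.6 -24.4] z by x [(-70, np.float64(10.3)), (-50, np.float64(13.4)), (-30, np.float64(17.4)), (-10, np.float64(14.2)), (10, np.float64(11.3)), (30, np.float64(11.3)), (50, np.float64(11.2))]
t19 sty 218 x [-70.7  75.2] y [52.7 61.8 71.4] z by x [(-70, np.float64(11.0)), (-50, np.float64(11.5)), (-30, np.float64(11.9)), (-10, np.float64(12.6)), (10, np.float64(12.4)), (30, np.float64(10.2)), (50, np.float64(11.3)), (70, np.float64(9.9))
[... 438 characters left out ...]
, np.float64(12.2))]
s19 sty 253 x [-69.9  73.5] y [52.9 59.8 71.6] z by x [(-70, np.float64(10.5)), (-50, np.float64(10.9)), (-30, np.float64(11.3)), (-10, np.float64(10.6)), (10, np.float64(10.8)), (30, np.float64(9.7)), (50, np.float64(9.9))]
s19 plug 241 x [-62.8  57.4] y [-0.4  7.  23.4] z by x [(-70, np.float64(19.5)), (-50, np.float64(17.4)), (-30, np.float64(16.8)), (-10, np.float64(17.6)), (10, np.float64(16.6)), (30, np.float64(18.4)), (50, np.float64(18.1))]
s19 mic 328 x [-52.7  72.5] y [-75.1 -62.4 -21.9] z by x [(-70, np.float64(9.7)), (-50, np.float64(11.5)), (-30, np.float64(15.5)), (-10, np.float64(13.8)), (10, np.float64(9.9)), (30, np.float64(10.6)), (50, np.float64(9.7))]
```

```bash
python3 - <<'E'
from h import *
O=np.array([.5527,-.3338,.0583]);X=np.array([.906,0,.4226]);N=np.array([-.4226,0,.906]);F=np.c_[X,[0,1,0],N]
V,U=np.mgrid[0:400,0:640]
for tag,fish in(('w19',True),('t19',False)):
    s=load(tag);K=s['K'];x=(U-K[0,2])/K[0,0];y=(V-K[1,2])/K[1,1]
    t=np.hypot(x,y)+1e-9; k=np.tan(t)/t if fish else 1; k=np.where(t<1.3,k,1) if fish else 1
    D=np.stack([x*k,-y*k,-np.ones_like(x)],-1)@rot(s['attitude']).T;p=s['position']
    def at(h): l=((O+h*N-p)@N)/(D@N); return ((p+D*l[...,None])-O)@F*1000
    hsv=cv2.cvtColor(s['pixels'],cv2.COLOR_RGB2HSV)
    Q=at(.011); reg=(Q[...,0]>-60)&(Q[...,0]<95)&(Q[...,1]>-82)&(Q[...,1]<-18)
    g=reg&(hsv[...,0]>68)&(hsv[...,0]<86)&(hsv[...,1]>40)&(hsv[...,2]>90)
    w=reg&(hsv[...,1]<30)&(hsv[...,2]>140)
    for nm,m,h in(('frame',g,.011),('bright',w,.0085)):
        q=at(h)[m];print(tag,nm,len(q),'x',np.percentile(q[:,0],[1,50,99]).round(1),'y',np.percentile(q[:,1],[1,50,99]).round(1))
    q=at(.0085)[w]; q=q[(q[:,1]<-50)]; print('axis fit',np.polyfit(q[:,0],q[:,1],1).round(3), 'x ext',q[:,0].min().round(1),q[:,0].max().round(1))
a0=load('top0');b=load('t19')
for nm,(u,v) in dict(shaft=(299,236),flange=(172,188),sq=(365,240)).items():
    f=lambda s:s['pixels'][v-16:v+17,u-22:u+23].astype(int); print(nm,np.abs(f(a0)-f(b)).mean().round(1))
E
```

```text
w19 frame 1097 x [13.1 29.7 64. ] y [-69.9 -41.6 -27.3]
w19 bright 1384 x [-50.4  -9.   64.1] y [-72.9 -64.1 -33.8]
axis fit [-1.3000e-02 -6.4057e+01] x ext -52.6 65.3
t19 frame 164 x [-10.6  55.3  82.1] y [-73.6 -47.9 -26.2]
t19 bright 121 x [-37.9  -5.1  66.4] y [-74.5 -66.4 -54.8]
axis fit [ 6.0000e-03 -6.6186e+01] x ext -38.5 67.0
shaft 1.8
flange 1.6
sq 52.8
```

```bash
python3 - <<'E'
from h import *
a=load('scene0')['pixels'].astype(int);b=load('s19')['pixels'].astype(int)
for nm,(x0,x1,y0,y1) in dict(sq=(325,380,250,282),shaft=(283,303,208,242),flange=(198,222,150,175)).items(): print(nm,np.abs(a-b)[y0:y1,x0:x1].mean().round(1))
print(r.get_state()['clock'],r.get_state()['contact_force']); print(r.finish_job())
E
```

```text
sq 40.8
shaft 12.2
flange 12.9
36.55 [ 0.35273097 -0.62424951 -0.30281636]
the job is handed in; nothing more can be done
None
```

I pressed the zero button with the stylus, laid the stylus, plug gauge and micrometer in their tray compartments, and handed the job in at 36.6 s of the 72 s allowed. No verdict came back, so these are my own last checks.

- **Button:** The force rose from about 2 to 4 N over roughly 4–5 mm of travel, then hit a hard stop. I held it there at about 7–8 N for several tenths of a second, then backed the stylus out. I did not measure the button springing back.
- **Stylus:** The centre is at about x +1, y 61 mm in the tray frame, lying flat with the tip upslope.
- **Plug gauge:** The centre is at about x −1, y 12–13 mm, lying flat with the green end upslope.
- **Micrometer:** The frame spans about x 13–82 mm and the thimble axis is at y about −65 mm, so its centre is near x 17, y −50 mm. The thimble is downslope.

Some checks disagreed or are weaker:

- **Micrometer height:** The frame's top face reads about 2 mm lower than the nominal size. That is about 2 degrees of tilt, still inside tolerance. The micrometer also slipped 2–4 mm down in the fingers while being carried, but it was not dropped.
- **Thimble end:** One view put it about 5 mm lower than the frame measurement implies. The tray wall may have been picked up in that reading.
- **Engineer's square:** The before-and-after picture comparison did not match in either view (53 from the top, 41 from the scene camera). I assume the arm or its shadow covers that area, but I did not confirm it. The arm never came low near it.
- **Shaft and flange:** The top view matched closely (under 2), but the scene view differed by 12–13.

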